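# Load a tape roll on the unwind spindle and lock it with the horseshoe keeper

## Robot

A 6-joint arm with a two-finger parallel gripper is mounted at the origin on a cart in front of the work surface, level with it; the furniture and walls round the work are solid. World frame = base frame: x ahead of the robot, y to its left, z up, the work surface at z = 0. Lengths are in mm, angles in rad, forces in N, time in s.
With the tool pointing down it reaches from about 150 to 775 mm from the base axis. Payload 6.1 kg.
Tool frame: the origin (TCP) lies midway between the tips of the shut fingers; the grasp point (between the pads) lies 19 mm behind it (bot.grip_depth is the distance from the TCP to the grasp point, in mm); z points along the fingers, y is the line along which they close (so a half turn about z gives the same grasp; the last joint's range is limited). The gripper opens to 85 mm and grips with 20 to 120 N. Pads are 22 mm wide; open, the fingers measure 114 mm over their backs; the gripper's body (76 mm by 85 mm) begins 54 mm behind the grasp point. The pads swing forward as they close: fully open they stand 13 mm farther back than shut.
Start: joints at [-1.171, 0.126, -0.04, 1.405, 0, 1.571], TCP at [204.34, -483.584, 203.995] pointing down, gripper open.
Joint ranges: [-2.72, 2.72], [-0.95, 1.95], [-1.27, 1.35], [-1.78, 2.02], [-1.46, 1.47], [-3.14, 3.14]. Speed limits (rad/s): [2.39, 2.39, 3.01, 3.14, 3.14, 3.14].

## Interface

Orientations are given as a unit quaternion [x, y, z, w].
In Python, from cell import bot gives the robot as it stands.
- The arm moves only by the tool move_arm, never from a script. Its argument "targets" is a list of rows, each a list of 3 entries, a list of its own where there are three numbers: the turn, a rotation vector about the tool's x, y, z in rad, then the shift along the tool's x, y, z in cm, then the finger opening in cm, from 0 to 8.54. A call has 1 to 5 rows; each row shifts and turns the commanded pose from where the row before left it, along the tool's axes as they then stand; what a row does not reach is not made up. A row lasts 1/10 s, in which the tool goes at most 50 mm and 8.59 degrees, less where a joint would pass 70% of its speed; a pose out of reach is approached as far as the arm can. A call with a gripper value outside its range is refused whole. The fingers move at their own pace and stop on an object; the grip force is fixed at half the most. Time passes only in rows, so rows that do not move let the fingers close. It gives the time, the measured TCP pose, the force, the opening and the grip force at its end, in the units of the state.
- bot.read_state(): the state, without advancing time (a new reading comes with each control period).
- bot.get_image(name): name is "side" or "top" or "wrist"; returns a dict with "img" (420x560x3 uint8, red, green, blue), "fovy" (degrees; the focal length in pixels is half the picture's height over the tangent of half this angle, whatever the lens; pixels are square), "cx", "cy" (the principal point, pixels), "world_from_camera" (4x4, takes a point from camera to world coordinates). Camera axes: x right, y down, z forward; pixel columns grow to the right and rows downward; lengths in mm; the calibration is good to about 2 mm. A picture is of the moment at which its call begins. There is no depth.
- bot.hand_in(): hands the job in; it is judged then, once.
Trained networks look in the newest picture that a camera, given by its name, has taken for a name from the list of things; names that differ only in an ending like _2 or _b are one class to them, and where a whole thing is asked for, a point or a joint stands for the part that bears it (a point fixed in the world has none). Each returns a list of dicts, best first, with "p" (0 to 1); they miss things now and then, are a little off and sometimes report something else, mostly with a low value. They report only what shows in the picture. A call takes as long as a camera call. They do not tell look-alikes from the thing itself.
- bot.search_frame(camera, thing): "extent" ([left, top, width, height] in pixels, round what is visible of it).
The state is a dict: "time_s": time; "qpos": joint angles; "joint_velocities": joint speeds; "joint_efforts": joint torques, N m; "tcp_pos": TCP position; "eef_rot": TCP orientation; "force": force on the tool from outside, world axes, zero at the start; "torque": the same for the moment, N m; "width": finger opening in mm; "grip_force": force on a finger pad.
Only numpy, scipy, OpenCV 4.12 (cv2) and the standard library are available. Lean on these libraries where they do the work, as an engineer would, in place of code of your own. Each camera call takes 0.05 s, during which the arm holds its last target. There are 200 camera calls.

## Task

Load the black tape on the tape station: put the orange core hub on the upright spindle, flange down and fully home, then the black tape roll over the hub so that it lies flat on the flange. Last, lock the roll by sliding the horseshoe keeper in from the side under the spindle's head, flat on the roll and fully home against the neck, and let go. Leave everything else on the table where it is.

Things in the scene. Friction and masses are not known exactly. Their poses are not given: they have to be found in the camera images.
- tape_station: fixed tape unwind station: grey base plate, 12 mm thick, with an upright steel spindle, white guide roller and toothed blade. Origin on the spindle's axis at table height, z up; the plate spans x -52..52, y -134..52 mm; the roller (20 mm wide, top at z = 55 mm) stands at x = -22, y = -88 mm, the blade (top z = 58 mm) at y = -119 mm
- spindle_seat (a point): on the spindle's axis, on the round seat (32 mm diameter, 24 mm above the table) where the hub's underside rests; z up. Above this point the spindle has a shank of 18 mm diameter up to 20 mm, a neck of 10 mm diameter from there to 31 mm, and a head of 18 mm diameter from 31 mm to its chamfered top at 41 mm
- keeper_gap (a point): on the spindle's axis, half-way up the keeper's gap, 51.5 mm above the table: with hub and tape in place the gap runs from the roll's top (48 mm above the table) to the head's underside (55 mm, bevelled to 56.5 mm at the rim), 7 mm for the 5 mm keeper. The slot goes round the neck from any free side
- hub_center (a point): orange core hub, loose, 60 g, lying flange down: flange 58 mm in diameter and 6 mm thick, on it a barrel 30 mm in diameter (tapered at the top), 22 mm high in all, through bore 21 mm. The point is on the axis, 11 mm above its underside; z from flange to barrel. The barrel fits in the tape's core, the bore over the spindle. Grip it across the barrel
- tape_center (a point): black tape roll, loose, 60 g, lying flat: outside 62 mm, height 18 mm, core about 35 mm inside. The point is its centre, half-way up (9 mm above its underside); z is its axis. Hold it across its outside to put it on the hub, whose barrel fills the core; its underside then rests on the flange, 30 mm above the table
- keeper_grip (a point): horseshoe keeper, loose, 80 g, lying flat, fin up: aluminium plate 48 mm wide, 79 mm long, 5 mm thick, with a 13 mm wide slot open at the prong tips; on its closed end an upright red grip fin 34 mm long (along x), 10 mm thick (along y), up to 31 mm above the plate's underside. The point is in the fin, 18 mm above the underside; x points to the open end of the slot, z up
- keeper_slot (a point): centre of the round closed end of the keeper's slot, half-way through the plate (2.5 mm above its underside), 34 mm along x from the fin's centre; the prong tips reach 27 mm further along +x, the plate's closed end lies 52 mm back. With the keeper home this point is on the spindle's axis; axes as for the fin
- core_hub: the core hub's body, origin at the centre of its underside (used to see that it is at rest)
- tape_black: the black roll's body, origin at the centre of its underside (used to see that it is at rest)
- keeper: the keeper's body, origin under the closed end of the slot (used to see that it is at rest)
- tape_yellow: bystander, leave alone: yellow tape roll lying flat, 68 mm across, 18 mm high; origin at the centre of its underside
- the_hand_meter: bystander, leave alone: yellow and grey multimeter, 142x68x41 mm; origin at the centre of its underside
- side_cutters: bystander, leave alone: pliers with blue handles lying flat, 53x136x14 mm; origin at the centre of the underside
- small_transformer: bystander, leave alone: small transformer, 56x48x42 mm; origin at the centre of its underside
- terminal_block: bystander, leave alone: cream terminal strip, 20x90x20 mm; origin at the centre of its underside
There are look-alikes about, which are no part of the job. Of the things that look like the core_hub, the larger one is meant. What is shaped like the keeper but pink is not meant.

How it is judged (in metres and radians):
On the way, in this order (a step that is already met when the one before it is completed fails the run):
1. the core hub is home on the spindle's seat, flange down (horizontal distance between hub_center and spindle_seat below 0.004 m and z of hub_center in the frame of spindle_seat between 0.008 and 0.014 m and angle between hub_center's own z axis and vertical below 0.08 rad), for 0.2 s.
2. with the hub home, the black roll lies on its flange (all of step 1 and horizontal distance between tape_center and spindle_seat below 0.005 m and z of tape_center in the frame of spindle_seat between 0.012 and 0.018 m and (angle between tape_center's own z axis and vertical below 0.08 rad or angle between tape_center's own z axis and vertical above 3.06 rad)), for 0.2 s.
At the end, for the whole second after the job is handed in: Hub on the seat (4 mm of the axis, 3 mm in height, upright), black roll flat on its flange (5 mm, 3 mm), keeper fin up on the roll under the head, its slot end within 5 mm of the axis, plate's middle 48 to 53.5 mm above the table, level to 0.1 rad; all at rest (below 0.02 m/s) (all of step 2 and horizontal distance between keeper_slot and keeper_gap below 0.005 m and z of keeper_slot in the frame of keeper_gap between -0.0035 and 0.002 m and angle between keeper_slot's own z axis and vertical below 0.1 rad and linear speed of each of core_hub, tape_black, keeper below 0.02 m/s); the robot touches nothing.
It fails at once if a bystander (yellow tape, multimeter, side cutters, transformer or terminal strip) is moved by more than 30 mm (distance of any of tape_yellow, the_hand_meter, side_cutters, small_transformer, terminal_block from where it was at the start of the episode above 0.03 m).
It also fails if it takes over 72 s, if anything falls off the work surface, if the arm or the gripper's body presses on something with over 40 N, if the wrist force passes 120 N, or if a joint passes its speed limit or range.

## Working session

There is one attempt and no reset: what is moved stays moved. The work goes in short steps, Python scripts to look and compute and a tool call to move; the robot and the scene stay as the last step left them, time stands still between calls to the robot, and variables do not carry over. Pictures are saved under pics/ and viewed, at most 10 in all, crops included, and the job is handed in when it is done.

Besides the shell and the picture viewer there is one more tool, called after "Emit:" as name(argument=value, ...) on one line, values as JSON. move_arm: Moves the arm, as the interface text tells. Its arguments: {"type":"object","properties":{"targets":{"type":"array"}},"required":["targets"]}

```bash
mkdir -p pics; ls
cat > h.py <<'E'
from cell import bot
import numpy as np, cv2
def K(d):
    f=d["img"].shape[0]/2/np.tan(np.radians(d["fovy"])/2); return f,d["cx"],d["cy"]
def px2w(d,u,v,z):
    f,cx,cy=K(d); T=np.array(d["world_from_camera"]); r=T[:3,:3]@np.array([(u-cx)/f,(v-cy)/f,1]); o=T[:3,3]
    return o+r*(z-o[2])/r[2]
def w2px(d,p):
    f,cx,cy=K(d); T=np.array(d["world_from_camera"]); c=T[:3,:3].T@(np.array(p)-T[:3,3]); return c[0]/c[2]*f+cx,c[1]/c[2]*f+cy
def save(d,n): cv2.imwrite("pics/"+n,d["img"][:,:,::-1])
E
python3 - <<'E'
from h import *
for c in ("top","side"):
    d=bot.get_image(c); save(d,c+"0.png"); print(c,np.round(d["world_from_camera"],3).tolist(),d["fovy"],d["cx"],d["cy"])
    for t in ["tape_station","core_hub","tape_black","keeper"]:
        for r in bot.search_frame(c,t): 
            l,tt,w,h=r["extent"]; print(t,np.round(r["extent"]),round(r["p"],2),np.round(px2w(d,l+w/2,tt+h/2,10)) )
s=bot.read_state(); print(s)
E
```

```text
pics
top [[-0.013, -0.984, 0.177, 335.271], [-1.0, 0.013, -0.003, 43.705], [0.0, -0.177, -0.984, 1426.941], [0.0, 0.0, 0.0, 1.0]] 43.43274098150012 284.0509770288037 216.86757875771423
tape_station [232. 194.  73.  46.] 0.55 [590.  82.  10.]
core_hub [154. 215.  23.  21.] 0.71 [570. 363.  10.]
core_hub [138. 256.  16.  15.] 0.45 [468. 411.  10.]
tape_black [174. 271.  23.  23.] 0.73 [416. 305.  10.]
keeper [411. 222.  30.  32.] 0.94 [ 527. -345.   10.]
keeper [408. 269.  28.  30.] 0.64 [ 403. -326.   10.]
side [[-0.972, -0.093, 0.215, 358.981], [-0.234, 0.366, -0.901, 958.48], [0.005, -0.926, -0.377, 466.875], [0.0, 0.0, 0.0, 1.0]] 55.768423816836346 281.4864898679636 211.9415937639158
tape_station [236. 214.  65.  54.] 0.79 [604.  72.  10.]
tape_station [248. 192.  29.  23.] 0.39 [ 696. -193.   10.]
core_hub [231. 300.  27.  25.] 0.92 [571. 371.  10.]
core_hub [280. 330.  22.  19.] 0.66 [468. 423.  10.]
core_hub [223. 197.  17.  19.] 0.48 [ 784. -137.   10.]
tape_black [312. 294.  35.  26.] 0.86 [416. 316.  10.]
keeper [310. 187.  21.  10.] 0.75 [ 529. -345.   10.]
keeper [347. 189.  24.  16.] 0.63 [ 397. -326.   10.]
{'time_s': 0.5, 'qpos': array([-1.17099978e+00,  1.25842016e-01, -3.96122862e-02,  1.40539003e+00,
        1.10899580e-05,  1.57080618e+00]), 'joint_velocities': array([ 7.74275671e-05, -2.54552628e-03,  7.86500516e-04,  1.42857997e-03,
        1.02684421e-03,  5.65350605e-04]), 'joint_efforts': array([ 1.12268543e-03, -4.35291409e+01,  3.52822709e+01,  2.11119470e-03,
        1.04743384e-05, -7.53305471e-06]), 'tcp_pos': array([ 204.34387395, -483.5837938 ,  203.96683798]), 'eef_rot': array([ 9.80087760e-01,  1.98564804e-01,  6.68317438e-07, -2.46253749e-05]), 'force': array([-0.76356545, -0.71543655, -0.1168456 ]), 'torque': array([0.01586063, 0.03172143, 0.06309391]), 'grip_force': 0.0, 'width': 85.09498881346703}
```

Run:
```python
import cv2,numpy as np
t=cv2.imread("pics/top0.png"); s=cv2.imread("pics/side0.png")
a=cv2.resize(t[175:310,120:320],(800,540),interpolation=cv2.INTER_CUBIC); cv2.imwrite("pics/t_left.png",a)
a=cv2.resize(s[150:370,190:410],(600,600),interpolation=cv2.INTER_CUBIC); b=cv2.resize(t[205:310,390:450],(200,350),interpolation=cv2.INTER_CUBIC)
o=np.zeros((600,800,3),np.uint8); o[:,:600]=a; o[:350,600:]=b; cv2.imwrite("pics/s_mix.png",o)
```

```text
(no output)
```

View pics/t_left.png

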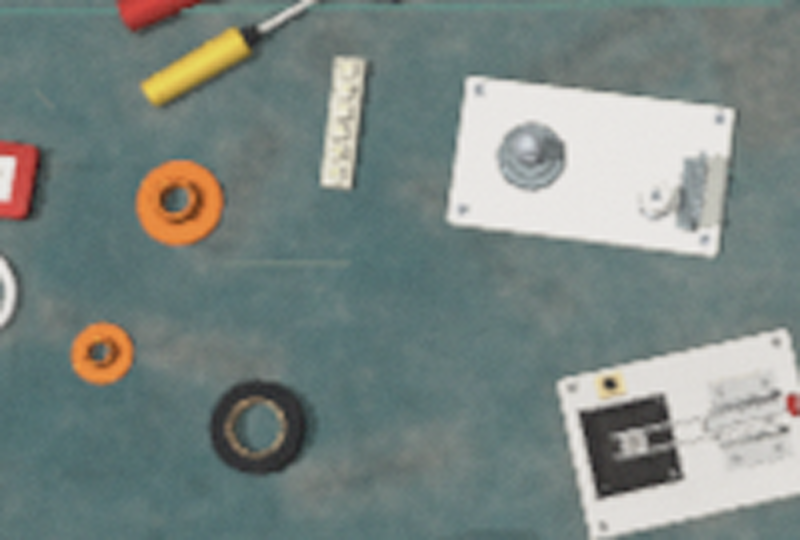

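View pics/s_mix.png

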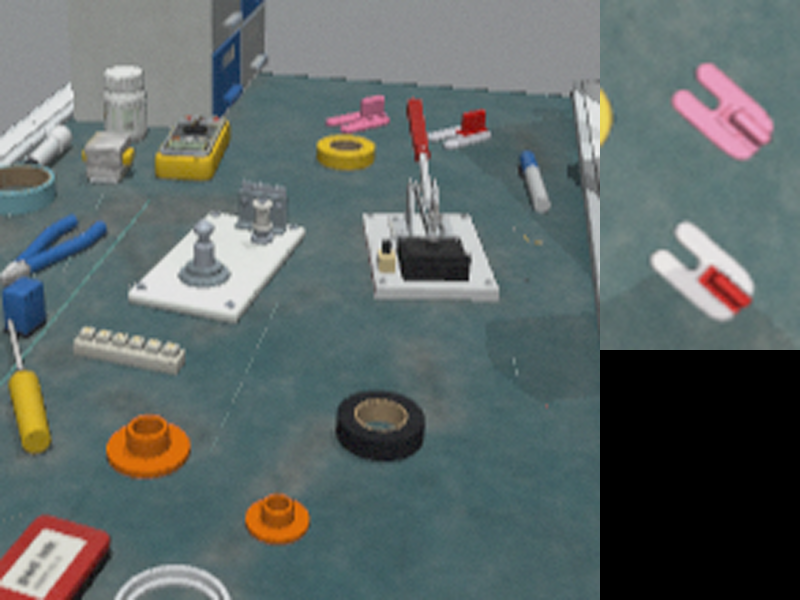

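Black roll: top px (186,282). Hub candidates: large one at top px (165,225) and small one at (146,263), so I take the large. Keeper candidates: pink at (426,238) and aluminium with a red fin at (422,284), so I take the aluminium one. The toggle clamp (about 150 mm tall) lies on the direct path, so I fly high.

Emit:
move_arm(targets=[[[0,0,0.1333],[0,0,-2.5],8.5],[[0,0,0.1333],[0,0,-2.5],8.5],[[0,0,0.1333],[0,0,-2.5],8.5],[[0,0,0],[2,-4.5,0],8.5],[[0,0,0],[2,-4.5,0],8.5]])

```text
time_s: 1.0
tcp_pos: [244.7, -393.7, 279.3]
eef_rot: [1.0, -0.002, 0.0, 0.0]
force: [1.0, 0.6, -0.1]
width: 84.8
grip_force: 0.0
```

Emit:
move_arm(targets=[[[0,0,0],[2,-4.5,0],8.5],[[0,0,0],[2,-4.5,0],8.5],[[0,0,0],[2,-4.5,0],8.5],[[0,0,0],[2,-4.5,0],8.5],[[0,0,0],[2,-4.5,0],8.5]])

```text
time_s: 1.5
tcp_pos: [344.7, -166.8, 279.3]
eef_rot: [1.0, -0.0, 0.001, 0.0]
force: [1.4, -0.4, 0.1]
width: 84.6
grip_force: 0.0
```

Emit:
move_arm(targets=[[[0,0,0],[3,-3.4,0],8.5],[[0,0,0],[3,-3.4,0],8.5],[[0,0,0],[3,-3.4,0],8.5],[[0,0,0],[3,-3.4,0],8.5],[[0,0,0],[3,-3.4,0],8.5]])

```text
time_s: 2.0
tcp_pos: [495.4, 2.3, 279.2]
eef_rot: [1.0, 0.002, 0.0, -0.0]
force: [-0.4, -1.4, 0.2]
width: 85.0
grip_force: 0.0
```

Emit:
move_arm(targets=[[[0,0,0],[3,-3.4,0],8.5],[[0,0,0],[3,-3.4,0],8.5],[[0,0,0],[2,-3.4,0],8.5],[[0,0,0],[0,0,0],8.5],[[0,0,0],[0,0,0],8.5]])

```text
time_s: 2.5
tcp_pos: [573.9, 56.5, 279.9]
eef_rot: [0.999, 0.039, -0.002, -0.019]
force: [0.8, -0.3, 0.5]
width: 85.0
grip_force: 0.0
```

Run:
```python
from h import *
d=bot.get_image("wrist"); save(d,"w1.png"); print(np.round(d["world_from_camera"],3).tolist(),d["fovy"],d["cx"],d["cy"]); print(bot.read_state()["tcp_pos"], bot.read_state()["qpos"])
for t in ["tape_station","core_hub","tape_black"]:
        for r in bot.search_frame("wrist",t): 
            l,tt,w,h=r["extent"]; print(t,np.round(r["extent"]),round(r["p"],2),np.round(px2w(d,l+w/2,tt+h/2,10)) )
```

```text
[[0.078, -0.953, -0.292, 648.691], [-0.996, -0.086, 0.015, 54.709], [-0.04, 0.29, -0.956, 450.432], [0.0, 0.0, 0.0, 1.0]] 67.80312563520648 279.3310953882468 209.90854361990355
[573.54392796  56.14397731 280.36551421] [0.07601212 0.24257477 0.26938527 1.59866476 0.03850871 3.14061406]
tape_station [200. 103. 141.  99.] 0.72 [597.  81.  10.]
core_hub [ 50. 132.  47.  42.] 0.69 [573. 362.  10.]
core_hub [ 37. 204.  27.  29.] 0.61 [470. 411.  10.]
tape_black [ 99. 235.  44.  40.] 0.83 [417. 305.  10.]
```

View pics/w1.png

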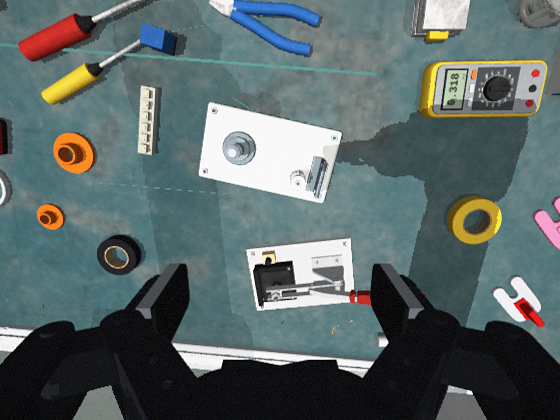

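Emit:
move_arm(targets=[[[0,0,-0.15],[0,0,0],8.5],[[0,0,-0.15],[0,0,0],8.5],[[0,0,-0.15],[0,0,0],8.5],[[0,0,-0.15],[0,0,0],8.5],[[0,0,-0.15],[0,0,0],8.5]])

```text
time_s: 3.2
tcp_pos: [573.4, 55.8, 281.1]
eef_rot: [0.914, 0.404, 0.007, -0.018]
force: [-0.4, -0.3, -0.2]
width: 84.9
grip_force: 0.0
```

Emit:
move_arm(targets=[[[0,0,-0.15],[0,0,0],8.5],[[0,0,-0.15],[0,0,0],8.5],[[0,0,-0.15],[0,0,0],8.5],[[0,0,-0.15],[0,0,0],8.5],[[0,0,-0.15],[0,0,0],8.5]])

```text
time_s: 3.7
tcp_pos: [573.4, 55.8, 281.1]
eef_rot: [0.703, 0.711, 0.013, -0.014]
force: [-0.7, -0.8, -0.6]
width: 85.1
grip_force: 0.0
```

```bash
cat >> h.py <<'E'
from scipy.spatial.transform import Rotation as R
def st():
    s=bot.read_state(); q=R.from_quat(s["eef_rot"]); print("t",round(s["time_s"],2),"tcp",np.round(s["tcp_pos"],1),"yaw",round(np.arctan2(q.as_matrix()[1,0],q.as_matrix()[0,0]),3),"z",np.round(q.as_matrix()[:,2],3),"w",round(s["width"],1),"g",s["grip_force"],"F",np.round(s["force"],1)); return s,q
def to(p,yaw):
    "tool-frame turn and shift to reach world p, tool down at yaw"
    s,q=st(); t=R.from_euler("z",yaw)*R.from_euler("x",np.pi)
    print("turn",np.round((q.inv()*t).as_rotvec(),3),"shift after turn cm",np.round(t.inv().apply(np.array(p)-s["tcp_pos"])/10,2),"before",np.round(q.inv().apply(np.array(p)-s["tcp_pos"])/10,2))
E
python3 -c "
from h import *
to([570,285,200],np.pi/2)"
```

```text
t 3.7 tcp [573.4  55.8 281.1] yaw 1.582 z [-0.002  0.039 -0.999] w 85.1 g 0.0 F [-0.7 -0.8 -0.6]
turn [-0.002 -0.039  0.012] shift after turn cm [22.92 -0.34  8.11] before [22.59 -0.05  8.99]
```

Emit:
move_arm(targets=[[[0,-0.039,0.012],[0,0,0],8.5],[[0,0,0],[4.6,0,1.8],8.5],[[0,0,0],[4.6,0,1.8],8.5],[[0,0,0],[4.6,0,1.8],8.5],[[0,0,0],[4.6,0,1.8],8.5]])

```text
time_s: 4.2
tcp_pos: [574.3, 241.2, 208.7]
eef_rot: [0.71, 0.705, -0.001, -0.001]
force: [-0.3, -0.1, -1.4]
width: 84.9
grip_force: 0.0
```

Emit:
move_arm(targets=[[[0,0,0],[4.6,0,1.8],8.5],[[0,0,0],[4,0,1.8],8.5],[[0,0,0],[0,0,0],8.5]])

```text
time_s: 4.5
tcp_pos: [573.1, 329.7, 169.0]
eef_rot: [0.708, 0.707, -0.003, -0.002]
force: [-0.1, -1.5, -0.4]
width: 84.8
grip_force: 0.0
```

```bash
cat >> h.py <<'E'
def orange(d,lo=(3,150,60),hi=(18,255,255)):
    m=cv2.inRange(cv2.cvtColor(np.ascontiguousarray(d["img"]),cv2.COLOR_RGB2HSV),np.array(lo),np.array(hi))
    out=[]
    for c in sorted(cv2.findContours(m,cv2.RETR_EXTERNAL,cv2.CHAIN_APPROX_NONE)[0],key=cv2.contourArea)[::-1][:3]:
        if len(c)>20: out.append((cv2.contourArea(c),cv2.fitEllipse(cv2.convexHull(c))))
    return out
E
python3 - <<'E'
from h import *
d=bot.get_image("wrist"); save(d,"w2.png"); print(np.round(d["world_from_camera"],2).tolist())
for r in bot.search_frame("wrist","core_hub"):
    l,tt,w,h=r["extent"]; print(np.round(r["extent"]),round(r["p"],2),np.round(px2w(d,l+w/2,tt+h/2,8),1) )
for a,e in orange(d): print(a,np.round(e[0],1),np.round(e[1],1),np.round(px2w(d,*e[0],4),1))
to([570,366,40],np.pi/2)
E
```

```text
[[1.0, 0.0, -0.01, 575.04], [-0.0, -0.96, -0.29, 402.5], [-0.01, 0.29, -0.96, 339.68], [0.0, 0.0, 0.0, 1.0]]
[252. 121.  56.  58.] 0.96 [573.2 368.1   8. ]
[160.  78.  39.  47.] 0.77 [472.  415.8   8. ]
2322.0 [278.8 151.3] [54.5 55.6] [572.1 366.1   4. ]
1231.5 [178.4 102.4] [39.  43.2] [469.9 415.4   4. ]
27.0 [540.8 339.3] [ 4.9 14.8] [905.5 129.4   4. ]
t 4.6 tcp [574.4 326.5 172. ] yaw 1.566 z [-0.004 -0.001 -1.   ] w 85.5 g 0.0 F [-0.1  0.4 -0. ]
turn [-0.004  0.001 -0.004] shift after turn cm [ 3.95 -0.44 13.2 ] before [ 3.97 -0.4  13.2 ]
```

View pics/w2.png

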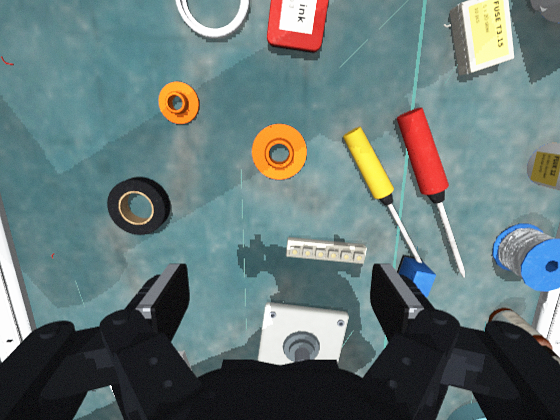

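Emit:
move_arm(targets=[[[0,0,-0.004],[3.95,-0.2,1.2],5.5],[[0,0,0],[0,0,4],5.5],[[0,0,0],[0,0,4],5.5],[[0,0,0],[0,0,2.5],5.5],[[0,0,0],[0,0,0],5.5]])

```text
time_s: 5.1
tcp_pos: [571.3, 362.9, 52.5]
eef_rot: [0.708, 0.706, -0.004, -0.002]
force: [-0.5, -0.3, 0.8]
width: 55.1
grip_force: 0.0
```

Run:
```python
from h import *
d=bot.get_image("wrist"); save(d,"w3.png")
for a,e in orange(d): print(a,np.round(e[0],1),np.round(e[1],1),np.round(px2w(d,*e[0],4),1))
to([572,366,9],np.pi/2)
```

```text
3080.5 [277.7 209. ] [64.8 77.7] [570.4 370.    4. ]
2515.5 [132.4 146.2] [56.1 63.6] [470.  415.5   4. ]
t 5.15 tcp [572.5 363.8  55.2] yaw 1.567 z [-0.005 -0.002 -1.   ] w 54.8 g 0.0 F [0.5 1.  0.6]
turn [-0.005  0.002 -0.003] shift after turn cm [ 0.22 -0.05  4.62] before [ 0.22 -0.03  4.62]
```

View pics/w3.png

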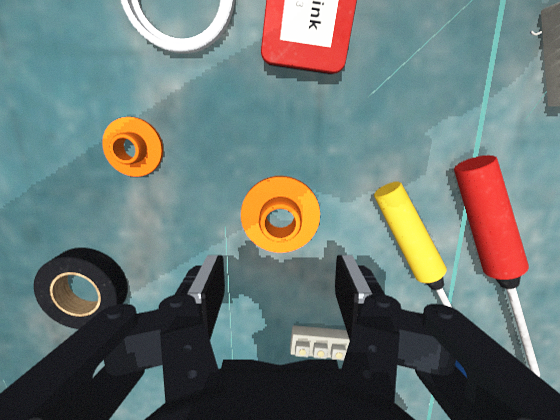

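Emit:
move_arm(targets=[[[0,0,0],[0.2,0,2.2],5.5],[[0,0,0],[0,0,2.2],5.5],[[0,0,0],[0,0,0],5.5],[[0,0,0],[0,0,0],5.5]])

```text
time_s: 5.55
tcp_pos: [573.9, 367.8, 13.9]
eef_rot: [0.708, 0.706, -0.0, -0.001]
force: [-0.6, 0.9, 0.9]
width: 55.5
grip_force: 0.0
```

Run:
```python
from h import *
for i in range(6):
    st(); bot.get_image("wrist")
d=bot.get_image("wrist")
for a,e in orange(d,(3,130,25)): print(a,np.round(e[0],1),np.round(e[1],1),np.round(px2w(d,*e[0],4),1))
cv2.imwrite("pics/w4.png",cv2.resize(d["img"][130:330,130:430,::-1],(600,400)))
```

```text
t 5.55 tcp [573.9 367.8  13.9] yaw 1.568 z [-0.001  0.001 -1.   ] w 55.5 g 0.0 F [-0.6  0.9  0.9]
t 5.6 tcp [574.2 368.1  14.3] yaw 1.569 z [-0.     0.002 -1.   ] w 54.8 g 0.0 F [-0.1  0.2 -0.1]
t 5.65 tcp [574.2 368.3  14.2] yaw 1.569 z [-0.     0.002 -1.   ] w 55.0 g 0.0 F [ 0.8 -0.1  0.9]
t 5.7 tcp [574.1 368.4  14. ] yaw 1.569 z [-0.     0.002 -1.   ] w 54.9 g 0.0 F [0.7 0.7 0.4]
t 5.75 tcp [573.9 368.4  13.5] yaw 1.569 z [-0.001  0.001 -1.   ] w 54.9 g 0.0 F [ 0.2 -0.3  0.5]
t 5.8 tcp [573.6 368.3  13.1] yaw 1.569 z [-0.001  0.001 -1.   ] w 55.1 g 0.0 F [-0.3  0.4  0.5]
5793.0 [276.1 241.7] [89.6 94. ] [572.  366.3   4. ]
3690.5 [ 98.1 161.9] [67.  78.1] [470.1 415.6   4. ]
```

View pics/w4.png

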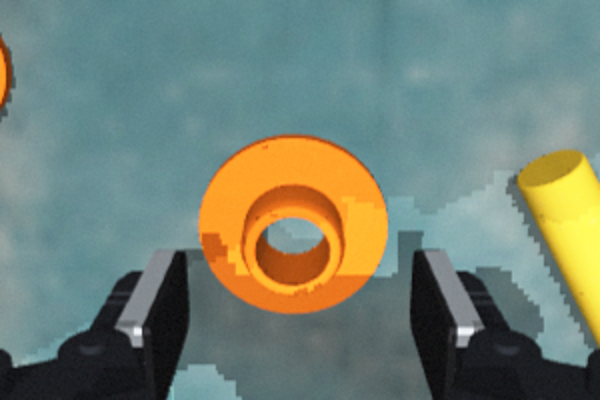

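Emit:
move_arm(targets=[[[0,0,0],[-0.15,-0.1,0.6],5.5],[[0,0,0],[0,0,0],2],[[0,0,0],[0,0,0],2],[[0,0,0],[0,0,0],2],[[0,0,0],[0,0,0],2]])

```text
time_s: 6.4
tcp_pos: [571.8, 366.4, 5.3]
eef_rot: [0.708, 0.707, -0.001, -0.001]
force: [-0.1, 0.3, -0.7]
width: 19.6
grip_force: 0.0
```

Run:
```python
from h import *
st(); d=bot.get_image("wrist")
for a,e in orange(d,(3,130,25))[:1]: print(a,np.round(e[0],1),np.round(e[1],1),np.round(px2w(d,*e[0],4),1))
st()
```

```text
t 6.4 tcp [571.8 366.4   5.3] yaw 1.569 z [-0.003 -0.    -1.   ] w 19.6 g 0.0 F [-0.1  0.3 -0.7]
5786.0 [278.7 243.4] [92.8 97.8] [572.  366.4   4. ]
t 6.45 tcp [571.8 366.4   5.4] yaw 1.569 z [-0.003 -0.    -1.   ] w 20.3 g 0.0 F [0.5 0.5 0.4]
```

Run:
```python
from h import *
d=bot.get_image("wrist")
cv2.imwrite("pics/w5.png",cv2.resize(d["img"][170:370,130:430,::-1],(600,400)))
```

```text
(no output)
```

View pics/w5.png

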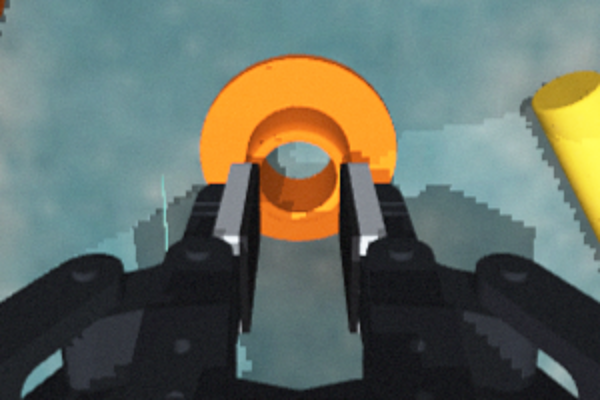

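Run:
```python
from h import *
d=bot.get_image("wrist"); s,q=st(); p=s["tcp_pos"]; print(np.round(np.array(d["world_from_camera"])[:3,3]-p,1))
for dz in (0,10,19,30,40):
  for fx in (11,-11):
    a=q.apply([fx,-10,-dz]); b=q.apply([fx,10,-dz]); print(dz,fx,np.round(w2px(d,p+a),0),np.round(w2px(d,p+b),0))
for z in (6,22):
  print(z,[np.round(w2px(d,[572+15*np.cos(a),366.4+15*np.sin(a),z])).tolist() for a in (0,1.57,3.14,4.71)])
```

```text
t 6.55 tcp [571.8 366.4   5.4] yaw 1.569 z [-0.003 -0.    -1.   ] w 19.7 g 0.0 F [ 0.4 -0.6 -0.1]
[  1.3  72.6 170.8]
0 11 [261. 227.] [295. 227.]
0 -11 [262. 261.] [295. 261.]
10 11 [260. 233.] [296. 233.]
10 -11 [261. 269.] [296. 269.]
19 11 [259. 239.] [297. 239.]
19 -11 [260. 277.] [297. 277.]
30 11 [258. 248.] [298. 248.]
30 -11 [258. 288.] [298. 288.]
40 11 [256. 256.] [300. 256.]
40 -11 [257. 299.] [299. 299.]
6 [[304.0, 245.0], [279.0, 221.0], [253.0, 245.0], [279.0, 268.0]]
22 [[306.0, 257.0], [278.0, 230.0], [251.0, 256.0], [278.0, 281.0]]
```

Emit:
move_arm(targets=[[[0,0,0],[0,0,0],4.5],[[0,0,0],[0,0,0],4.5],[[0,0,0],[0,0,0],4.5],[[0,0,0],[0,0,0.5],4.5],[[0,0,0],[0,0,0.5],4.5]])

```text
time_s: 7.05
tcp_pos: [571.8, 366.4, -4.9]
eef_rot: [0.708, 0.707, -0.001, -0.001]
force: [-0.7, -0.5, 0.9]
width: 45.0
grip_force: 0.0
```

Emit:
move_arm(targets=[[[0,0,0],[0,0,0],2],[[0,0,0],[0,0,0],2],[[0,0,0],[0,0,0],2],[[0,0,0],[0,0,0],2]])

```text
time_s: 7.45
tcp_pos: [571.8, 366.4, -4.5]
eef_rot: [0.708, 0.707, -0.001, -0.001]
force: [-0.4, -0.8, 0.8]
width: 20.1
grip_force: 0.0
```

Emit:
move_arm(targets=[[[0,0,0],[0,0,0],4.5],[[0,0,0],[0,0,0],4.5],[[0,0,0],[0,0,0.5],4.5],[[0,0,0],[0,0,0.5],4.5],[[0,0,0],[0,0,0.4],4.5]])

```text
time_s: 7.95
tcp_pos: [571.4, 366.2, -19.5]
eef_rot: [0.708, 0.707, -0.002, -0.001]
force: [0.2, 0.7, -0.4]
width: 44.9
grip_force: 0.0
```

Emit:
move_arm(targets=[[[0,0,0],[0,0,0],2],[[0,0,0],[0,0,0],2],[[0,0,0],[0,0,0],2],[[0,0,0],[0,0,0],2]])

```text
time_s: 8.35
tcp_pos: [571.7, 366.4, -18.6]
eef_rot: [0.708, 0.707, -0.001, -0.001]
force: [0.5, -0.6, 0.1]
width: 26.7
grip_force: 59.1
```

Emit:
move_arm(targets=[[[0,0,0],[0,0,0],4.5],[[0,0,0],[0,0,0],4.5],[[0,0,0],[0,0,0.4],4.5],[[0,0,0],[0,0,0.4],4.5],[[0,0,0],[0,0,0],4.5]])

```text
time_s: 8.85
tcp_pos: [572.2, 366.7, -23.5]
eef_rot: [0.708, 0.707, 0.0, -0.001]
force: [-4.9, -3.4, 18.0]
width: 44.8
grip_force: 8.9
```

Emit:
move_arm(targets=[[[0,0,0],[0,0,0],2],[[0,0,0],[0,0,0],2],[[0,0,0],[0,0,0],2]])

```text
time_s: 9.15
tcp_pos: [572.6, 367.9, -21.4]
eef_rot: [0.708, 0.707, 0.002, -0.001]
force: [-8.7, -3.1, 28.4]
width: 27.5
grip_force: 62.1
```

Run:
```python
from h import *
d=bot.get_image("wrist"); s,q=st()
for a,e in orange(d,(3,130,25))[:1]: print(a,np.round(e[0],1),np.round(e[1],1),np.round(px2w(d,*e[0],4),1))
```

```text
t 9.2 tcp [572.6 367.9 -21.4] yaw 1.57 z [ 0.     0.004 -1.   ] w 27.4 g 62.056908167141955 F [-8.1 -2.4 27.2]
7094.5 [279.2 265.2] [106.5 113.2] [573.2 367.1   4. ]
```

Emit:
move_arm(targets=[[[0,0,0],[0,0,-1],2],[[0,0,0],[0,0,-4],2],[[0,0,0],[0,0,-4],2],[[0,0,0],[0,0,-4],2],[[0,0,0],[0,0,-2],2]])

```text
time_s: 9.7
tcp_pos: [573.2, 367.0, 127.2]
eef_rot: [0.708, 0.707, 0.001, -0.001]
force: [0.4, 0.6, -0.9]
width: 27.3
grip_force: 60.4
```

Run:
```python
from h import *
d=bot.get_image("wrist"); s,q=st()
for a,e in orange(d,(3,130,25))[:1]:
    print(a,np.round(e[0],1),np.round(e[1],1)); w=px2w(d,*e[0],s["tcp_pos"][2]+21.4+4); print(w, q.inv().apply(w-s["tcp_pos"]))
to([605,105,s["tcp_pos"][2]],np.pi/2)
for r in bot.search_frame("wrist","tape_station"): print(r)
```

```text
t 9.75 tcp [574.  367.6 129.7] yaw 1.569 z [ 0.003  0.004 -1.   ] w 27.2 g 60.442078522501106 F [0.5 0.6 1.4]
7065.0 [279.4 265. ] [106.1 113.2]
[573.87956259 367.55655132 155.07663702] [  0.10184642  -0.06889216 -25.40012078]
t 9.75 tcp [574.  367.6 129.7] yaw 1.569 z [ 0.003  0.004 -1.   ] w 27.2 g 60.442078522501106 F [0.5 0.6 1.4]
turn [ 0.003 -0.004 -0.002] shift after turn cm [-26.26   3.1    0.  ] before [-26.25   3.14  -0.09]
{'extent': [263.1, 349.7, 45.4, 12.7], 'p': 0.89}
{'extent': [409.2, 409.9, 19.2, 8.9], 'p': 0.33}
```

Emit:
move_arm(targets=[[[0,0,0],[-4.8,0.5,0],2],[[0,0,0],[-4.8,0.5,0],2],[[0,0,0],[-4.8,0.5,0],2],[[0,0,0],[-4.8,0.5,0],2],[[0,0,0],[-4.8,0.5,0],2]])

```text
time_s: 10.3
tcp_pos: [595.8, 124.4, 121.2]
eef_rot: [0.707, 0.707, -0.002, -0.002]
force: [0.0, 0.8, -0.6]
width: 27.4
grip_force: 60.4
```

Emit:
move_arm(targets=[[[0,0,0],[-4.8,0.5,0],2],[[0,0,0],[-4.8,0,0],2],[[0,0,0],[0,0,0],2],[[0,0,0],[0,0,0],2]])

```text
time_s: 10.7
tcp_pos: [600.9, 29.1, 121.6]
eef_rot: [0.709, 0.706, -0.002, -0.002]
force: [-0.2, 0.9, -0.6]
width: 27.5
grip_force: 60.4
```

Run:
```python
from h import *
s,q=st()
d=bot.get_image("wrist"); save(d,"w6.png"); np.save("w6T.npy",np.array(d["world_from_camera"])); st()
print(np.round(w2px(d,[605,105,24])))
```

```text
t 10.7 tcp [600.9  29.1 121.6] yaw 1.567 z [-0.006 -0.    -1.   ] w 27.5 g 60.42215290795866 F [-0.2  0.9 -0.6]
t 10.75 tcp [601.   30.3 121.8] yaw 1.568 z [-0.006  0.    -1.   ] w 27.5 g 60.42298219043005 F [-0.   0.5 -0.4]
[284. 112.]
```

View pics/w6.png

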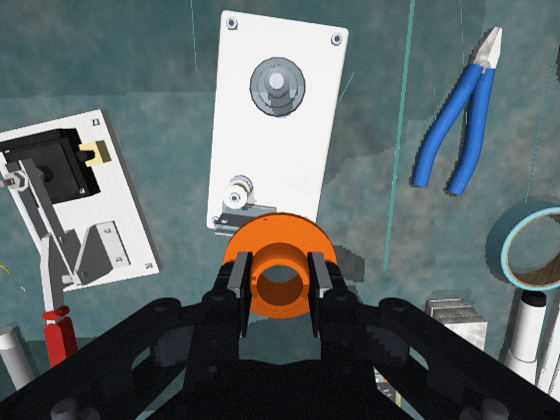

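Run:
```python
from h import *
d=bot.get_image("wrist"); s,q=st()
g=cv2.cvtColor(np.ascontiguousarray(d["img"]),cv2.COLOR_RGB2GRAY)
roi=g[50:125,240:315]; m=(roi<190).astype(np.uint8)
n,l,stt,c=cv2.connectedComponentsWithStats(m); k=l[37,37] or 1
cs=max(cv2.findContours((l==k).astype(np.uint8),cv2.RETR_EXTERNAL,cv2.CHAIN_APPROX_NONE)[0],key=cv2.contourArea)
e=cv2.fitEllipse(cs); u,v=e[0][0]+240,e[0][1]+50; print("ring",u,v,e[1])
for z in (12,18,24): print(z,np.round(px2w(d,u,v,z),1))
big=cv2.resize(d["img"][40:130,230:325,::-1],(760,720)); cv2.imwrite("pics/w7.png",cv2.resize(big,(570,540)))
```

```text
t 10.8 tcp [601.1  31.  122.1] yaw 1.57 z [-0.005 -0.    -1.   ] w 27.4 g 60.423390898577054 F [0.2 1.  0.2]
ring 277.14447021484375 88.17028045654297 (55.330814361572266, 59.33055877685547)
12 [599.4 125.2  12. ]
18 [599.5 124.7  18. ]
24 [599.6 124.2  24. ]
```

View pics/w7.png

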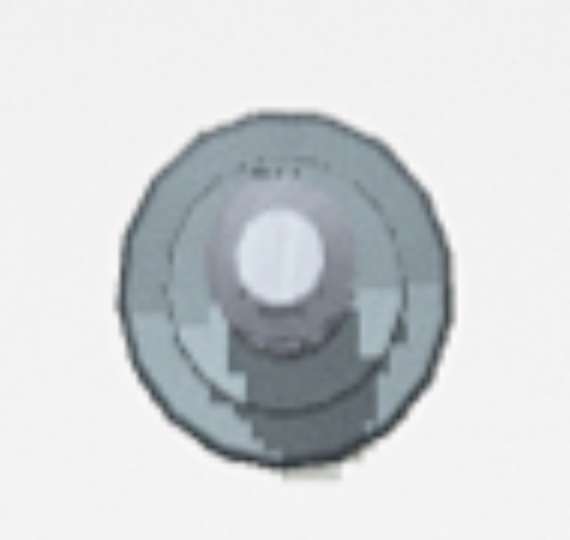

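Run:
```python
from h import *
d=bot.get_image("wrist")
print(px2w(d,277.3,82.8,65),px2w(d,277.8,87.8,24),px2w(d,277.6,88.2,14)); s,q=st()
to([600,124.3,122],np.pi/2)
```

```text
[600.19572942 125.12718285  65.        ] [600.14341928 125.26048387  24.        ] [599.88194004 125.75477708  14.        ]
t 10.85 tcp [601.3  31.4 122.4] yaw 1.571 z [-0.005 -0.    -1.   ] w 27.4 g 60.42381840892631 F [-0.4  0.  -0.6]
t 10.85 tcp [601.3  31.4 122.4] yaw 1.571 z [-0.005 -0.    -1.   ] w 27.4 g 60.42381840892631 F [-0.4  0.  -0.6]
turn [-0.005  0.    -0.   ] shift after turn cm [ 9.29 -0.13  0.04] before [ 9.29 -0.13  0.04]
```

Emit:
move_arm(targets=[[[-0.005,0,0],[3.5,-0.1,0],2],[[0,0,0],[3.5,0,1.5],2],[[0,0,0],[2.4,0,2.5],2],[[0,0,0],[0,0,2],2],[[0,0,0],[0,0,0],2]])

```text
time_s: 11.35
tcp_pos: [598.3, 126.4, 59.9]
eef_rot: [0.706, 0.708, -0.002, -0.001]
force: [-1.9, -0.4, -0.8]
width: 27.2
grip_force: 60.4
```

Emit:
move_arm(targets=[[[0,0,0],[0,0,0],2],[[0,0,0],[0,0,0],2],[[0,0,0],[0,0,0],2]])

```text
time_s: 11.65
tcp_pos: [601.8, 124.3, 64.8]
eef_rot: [0.708, 0.706, 0.001, 0.001]
force: [-0.1, 0.0, -0.1]
width: 26.9
grip_force: 60.4
```

Run:
```python
from h import *
s,q=st();to([600.1,125.1,55],np.pi/2)
d=bot.get_image("wrist"); save(d,"w8.png"); st()
```

```text
t 11.65 tcp [601.8 124.3  64.8] yaw 1.569 z [ 0.004  0.    -1.   ] w 26.9 g 60.430135503953146 F [-0.1  0.  -0.1]
t 11.65 tcp [601.8 124.3  64.8] yaw 1.569 z [ 0.004  0.    -1.   ] w 26.9 g 60.430135503953146 F [-0.1  0.  -0.1]
turn [ 0.004 -0.    -0.002] shift after turn cm [ 0.08 -0.17  0.98] before [ 0.08 -0.17  0.97]
t 11.7 tcp [601.7 124.2  64.6] yaw 1.569 z [ 0.004  0.    -1.   ] w 27.4 g 60.42986993788686 F [ 0.5 -1.3 -0.9]
```

Emit:
move_arm(targets=[[[0,0,0],[0.05,-0.1,0.8],2],[[0,0,0],[0,0,0],2],[[0,0,0],[0,0,0],2],[[0,0,0],[0,0,0],2],[[0,0,0],[0,0,0],2]])

```text
time_s: 12.2
tcp_pos: [600.0, 124.8, 55.4]
eef_rot: [0.708, 0.707, 0.001, 0.001]
force: [-0.0, -0.0, -1.3]
width: 27.3
grip_force: 60.4
```

Run:
```python
from h import *
for i in range(8):
    s,q=st(); bot.get_image("wrist")
to([600.1,125.1,55],np.pi/2)
```

```text
t 12.2 tcp [600.  124.8  55.4] yaw 1.569 z [ 0.002 -0.    -1.   ] w 27.3 g 60.43093535874529 F [-0.  -0.  -1.3]
t 12.25 tcp [600.  124.9  55.4] yaw 1.569 z [ 0.002 -0.    -1.   ] w 27.3 g 60.43091738369969 F [0.  0.6 0.3]
t 12.3 tcp [600.  124.9  55.4] yaw 1.569 z [ 0.002 -0.    -1.   ] w 27.0 g 60.430829228680274 F [ 0.8 -0.  -1. ]
t 12.35 tcp [600.  124.9  55.4] yaw 1.569 z [ 0.002 -0.    -1.   ] w 27.2 g 60.43052592821677 F [ 1.   0.2 -0.5]
t 12.4 tcp [599.9 124.9  55.4] yaw 1.569 z [ 0.002 -0.    -1.   ] w 26.9 g 60.43090491464081 F [-0.  -0.7 -1.5]
t 12.45 tcp [599.9 124.9  55.4] yaw 1.569 z [ 0.002 -0.    -1.   ] w 27.0 g 60.43079435216207 F [-1.   0.3 -0.6]
t 12.5 tcp [599.9 124.9  55.4] yaw 1.569 z [ 0.002 -0.    -1.   ] w 27.1 g 60.430588031784495 F [ 0.4 -0.3 -1.5]
t 12.55 tcp [599.9 124.9  55.3] yaw 1.569 z [ 0.002 -0.    -1.   ] w 27.4 g 60.4307078180359 F [-0.1  0.  -0.4]
t 12.6 tcp [599.9 124.9  55.3] yaw 1.569 z [ 0.002 -0.    -1.   ] w 27.2 g 60.43087290387815 F [ 0.4 -0.4 -0.7]
turn [ 0.002  0.    -0.001] shift after turn cm [0.02 0.02 0.03] before [0.02 0.02 0.03]
```

Emit:
move_arm(targets=[[[0,0,0],[0,0,0.5],2],[[0,0,0],[0,0,0.5],2],[[0,0,0],[0,0,0.5],2],[[0,0,0],[0,0,0.5],2],[[0,0,0],[0,0,0.5],2]])

```text
time_s: 13.1
tcp_pos: [599.7, 124.9, 29.7]
eef_rot: [0.708, 0.707, 0.0, 0.0]
force: [-0.3, -0.1, 0.2]
width: 27.0
grip_force: 60.5
```

Emit:
move_arm(targets=[[[0,0,0],[0,0,0.5],2],[[0,0,0],[0,0,0.5],2],[[0,0,0],[0,0,0.5],2],[[0,0,0],[0,0,0.5],2],[[0,0,0],[0,0,0.4],2]])

```text
time_s: 13.6
tcp_pos: [599.8, 125.0, 5.8]
eef_rot: [0.708, 0.707, 0.0, 0.0]
force: [-0.2, 1.0, -0.7]
width: 27.1
grip_force: 60.6
```

Emit:
move_arm(targets=[[[0,0,0],[0,0,0.2],2],[[0,0,0],[0,0,0.1],2]])

```text
time_s: 13.8
tcp_pos: [599.8, 124.9, 3.1]
eef_rot: [0.708, 0.707, 0.0, 0.0]
force: [-1.6, 1.0, -0.2]
width: 27.3
grip_force: 60.7
```

Emit:
move_arm(targets=[[[0,0,0],[0,0,0.1],2],[[0,0,0],[0,0,0],4.5],[[0,0,0],[0,0,0],4.5],[[0,0,0],[0,0,0],4.5],[[0,0,0],[0,0,-1.5],4.5]])

```text
time_s: 14.3
tcp_pos: [598.6, 124.4, 15.5]
eef_rot: [0.708, 0.707, -0.001, -0.0]
force: [-0.7, -0.1, -0.3]
width: 44.9
grip_force: 0.0
```

Emit:
move_arm(targets=[[[0,0,0],[0,0,-4],4.5],[[0,0,0],[0,0,-4],4.5],[[0,0,0],[0,0,-3],8.5],[[0,0,0],[2.9,-3.7,0],8.5],[[0,0,0],[2.9,-3.7,0],8.5]])

```text
time_s: 14.8
tcp_pos: [526.7, 183.2, 128.5]
eef_rot: [0.709, 0.706, 0.002, 0.001]
force: [-0.6, 0.5, -1.2]
width: 84.4
grip_force: 0.0
```

Emit:
move_arm(targets=[[[0,0,0],[2.9,-3.7,0],8.5],[[0,0,0],[2.9,-3.7,0],8.5],[[0,0,0],[2.9,-3.5,0],8.5],[[0,0,0],[0,0,0],8.5],[[0,0,0],[0,0,0],8.5]])

```text
time_s: 15.3
tcp_pos: [416.5, 270.8, 127.4]
eef_rot: [0.707, 0.707, 0.001, 0.001]
force: [0.1, -0.2, 0.2]
width: 85.2
grip_force: 0.0
```

```bash
cat >> h.py <<'E'
def black(d,s):
    "dark ring candidates: ellipse fit of hull of dark blob whose hull contains bright centre, above the fingers"
    g=cv2.cvtColor(np.ascontiguousarray(d["img"]),cv2.COLOR_RGB2GRAY); m=(g<60).astype(np.uint8); out=[]
    for c in cv2.findContours(m,cv2.RETR_EXTERNAL,cv2.CHAIN_APPROX_NONE)[0]:
        if 800<cv2.contourArea(c)<15000:
            e=cv2.fitEllipse(cv2.convexHull(c))
            if min(e[1])/max(e[1])>.75: out.append(e)
    return out
E
python3 - <<'E'
from h import *
s,q=st(); d=bot.get_image("wrist"); save(d,"w9.png")
for r in bot.search_frame("wrist","tape_black"):
    l,t,w,h=r["extent"]; print(np.round(r["extent"]),round(r["p"],2),np.round(px2w(d,l+w/2,t+h/2,9),1))
for e in black(d,s): print(np.round(e[0],1),np.round(e[1],1),np.round(px2w(d,*e[0],9),1))
E
```

```text
t 15.3 tcp [416.5 270.8 127.4] yaw 1.572 z [ 0.003 -0.    -1.   ] w 85.2 g 0.0 F [ 0.1 -0.2  0.2]
[248. 124.  67.  69.] 0.78 [419.3 306.    9. ]
[280.2 157.2] [68.9 71.9] [418.3 307.1   9. ]
```

Emit:
move_arm(targets=[[[0,0,0],[3.6,0.2,2],8.5],[[0,0,0],[0,0,4.5],8.5],[[0,0,0],[0,0,4],8.5],[[0,0,0],[0,0,0],8.5],[[0,0,0],[0,0,0],8.5]])

```text
time_s: 15.9
tcp_pos: [419.7, 305.1, 22.1]
eef_rot: [0.708, 0.706, -0.0, 0.001]
force: [0.6, -0.5, 0.6]
width: 84.9
grip_force: 0.0
```

Run:
```python
from h import *
for i in range(3): st(); d=bot.get_image("wrist")
s,q=st()
for r in bot.search_frame("wrist","tape_black"):
    l,t,w,h=r["extent"]; print(np.round(r["extent"]),round(r["p"],2),np.round(px2w(d,l+w/2,t+h/2,9),1))
for e in black(d,s): print(np.round(e[0],1),np.round(e[1],1),np.round(px2w(d,*e[0],9),1))
```

```text
t 15.9 tcp [419.7 305.1  22.1] yaw 1.567 z [ 0.    -0.001 -1.   ] w 84.9 g 0.0 F [ 0.6 -0.5  0.6]
t 15.95 tcp [420.7 306.   23.5] yaw 1.568 z [ 0.003  0.    -1.   ] w 84.7 g 0.0 F [ 0.3 -0.3 -0.1]
t 16.0 tcp [421.1 306.6  24.3] yaw 1.568 z [ 0.004  0.002 -1.   ] w 84.8 g 0.0 F [-0.7 -0.3  0.6]
t 16.05 tcp [421.2 306.8  24.5] yaw 1.568 z [ 0.005  0.002 -1.   ] w 85.2 g 0.0 F [-0.9  0.6  0.4]
[220. 184. 102. 101.] 0.72 [417.  306.7   9. ]
[273.1 234.2] [100.5 100.7] [417.9 307.1   9. ]
```

Emit:
move_arm(targets=[[[0,0,0],[0,-0.1,1.5],8.5],[[0,0,0],[0,0,1.5],8.5],[[0,0,0],[0,0,1.2],8.5],[[0,0,0],[0,0,0.8],8.5],[[0,0,0],[0,0,0],8.5]])

```text
time_s: 16.6
tcp_pos: [417.9, 305.9, -28.5]
eef_rot: [0.708, 0.707, -0.0, 0.001]
force: [-0.3, -0.9, -0.0]
width: 85.0
grip_force: 0.0
```

Emit:
move_arm(targets=[[[0,0,0],[0,0,0],8.5],[[0,0,0],[0,0,0],5],[[0,0,0],[0,0,0],5],[[0,0,0],[0,0,0],5],[[0,0,0],[0,0,0],5]])

```text
time_s: 17.1
tcp_pos: [418.8, 306.5, -26.7]
eef_rot: [0.708, 0.707, 0.001, 0.001]
force: [-1.7, -1.4, 6.6]
width: 59.5
grip_force: 64.4
```

Run:
```python
from h import *
s,q=st();d=bot.get_image("wrist")
for r in bot.search_frame("wrist","tape_black"):
    l,t,w,h=r["extent"]; print(np.round(r["extent"]),round(r["p"],2),np.round(px2w(d,l+w/2,t+h/2,9),1))
```

```text
t 17.1 tcp [418.8 306.5 -26.7] yaw 1.569 z [ 0.003  0.001 -1.   ] w 59.5 g 64.40267578465864 F [-1.7 -1.4  6.6]
[213. 207. 134. 133.] 0.75 [419.7 306.5   9. ]
```

Emit:
move_arm(targets=[[[0,0,0],[0,0,-1.5],5],[[0,0,0],[0,0,-4],5],[[0,0,0],[0,0,-4],5],[[0,0,0],[0,0,-4],5],[[0,0,0],[0,0,-2],5]])

```text
time_s: 17.7
tcp_pos: [419.2, 307.0, 131.1]
eef_rot: [0.708, 0.707, 0.003, 0.001]
force: [0.3, 0.3, -0.2]
width: 59.3
grip_force: 65.0
```

Run:
```python
from h import *
s,q=st();d=bot.get_image("wrist");s,q=st(); save(d,"w10.png")
for r in bot.search_frame("wrist","tape_black"):
    l,t,w,h=r["extent"]; p=px2w(d,l+w/2,t+h/2,s["tcp_pos"][2]+35.7); print(np.round(r["extent"]),round(r["p"],2),q.inv().apply(p-s["tcp_pos"]))
# core: non-dark region enclosed in the ring
g=cv2.cvtColor(np.ascontiguousarray(d["img"]),cv2.COLOR_RGB2GRAY); m=(g<60).astype(np.uint8)
cn,hi=cv2.findContours(m,cv2.RETR_CCOMP,cv2.CHAIN_APPROX_NONE)
for c,h in zip(cn,hi[0]):
    if h[3]>=0 and cv2.contourArea(c)>800:
        e=cv2.fitEllipse(c); p=px2w(d,*e[0],s["tcp_pos"][2]+44.7); print(np.round(e[0],1),np.round(e[1],1),q.inv().apply(p-s["tcp_pos"]))
to([600,125,135],np.pi/2)
d=bot.get_image("top"); print([ (np.round(r["extent"]),round(r["p"],2),np.round(px2w(d,r["extent"][0]+r["extent"][2]/2,r["extent"][1]+r["extent"][3]/2,30))) for r in bot.search_frame("top","core_hub")], np.round(w2px(d,[600,125,27])))
```

```text
t 17.7 tcp [419.2 307.  131.1] yaw 1.569 z [ 0.006  0.003 -1.   ] w 59.3 g 65.03595629241318 F [ 0.3  0.3 -0.2]
t 17.75 tcp [420.1 307.7 133.2] yaw 1.569 z [ 0.008  0.005 -1.   ] w 59.3 g 65.04549161531031 F [0.8 0.4 2.4]
[212. 207. 132. 132.] 0.78 [  1.041431    -0.40893392 -35.70010975]
[278.7 336.1] [ 69.7 158.4] [-27.37894517  -0.39514182 -44.83089937]
[279.6 279.8] [76.1 84.8] [ 2.27585772e+00 -1.46588747e-02 -4.46916229e+01]
t 17.8 tcp [419.8 307.5 130.8] yaw 1.569 z [ 0.007  0.004 -1.   ] w 59.6 g 65.0480039336253 F [ 0.1  1.1 -0.7]
turn [ 0.007 -0.004 -0.001] shift after turn cm [-18.25  18.02  -0.42] before [-18.22  18.05  -0.36]
[(array([242., 201.,  22.,  23.]), 0.88, array([598., 124.,  30.]))] [252. 212.]
```

Emit:
move_arm(targets=[[[0.006,-0.004,0],[-3.1,3,0],5],[[0,0,0],[-3.1,3,0],5],[[0,0,0],[-3.1,3,0],5],[[0,0,0],[-3.1,3,0],5],[[0,0,0],[-3.1,3,0],5]])

```text
time_s: 18.4
tcp_pos: [567.7, 149.3, 124.7]
eef_rot: [0.708, 0.707, -0.004, -0.001]
force: [-0.2, 0.5, -0.1]
width: 59.1
grip_force: 65.0
```

Emit:
move_arm(targets=[[[0,0,0],[-2.8,3,0],5],[[0,0,0],[0,0,3],5],[[0,0,0],[0,0,3],5],[[0,0,0],[0,0,1],5],[[0,0,0],[0,0,0],5]])

```text
time_s: 18.9
tcp_pos: [595.2, 122.1, 53.9]
eef_rot: [0.708, 0.707, -0.006, -0.002]
force: [0.1, -0.3, 0.1]
width: 59.7
grip_force: 65.0
```

Emit:
move_arm(targets=[[[0,0,0],[0,0,0],5],[[0,0,0],[0,0,0],5],[[0,0,0],[0,0,0],5],[[0,0,0],[0,0,0],5],[[0,0,0],[0,0,0],5]])

```text
time_s: 19.4
tcp_pos: [597.7, 122.8, 57.7]
eef_rot: [0.708, 0.707, -0.003, 0.0]
force: [0.6, 0.2, -0.7]
width: 59.7
grip_force: 65.0
```

Run:
```python
from h import *
s,q=st();d=bot.get_image("wrist");to([600,123.8,55],np.pi/2)
```

```text
t 19.4 tcp [597.7 122.8  57.7] yaw 1.57 z [-0.003 -0.004 -1.   ] w 59.7 g 65.04789812956005 F [ 0.6  0.2 -0.7]
t 19.45 tcp [597.6 122.7  57.5] yaw 1.569 z [-0.004 -0.004 -1.   ] w 59.6 g 65.04829915822484 F [-0.6  0.2 -0.5]
turn [-0.004  0.004 -0.001] shift after turn cm [0.11 0.24 0.25] before [0.11 0.24 0.25]
```

Emit:
move_arm(targets=[[[-0.004,0.004,0],[0.1,0.22,0.5],5],[[0,0,0],[0,0,1],5],[[0,0,0],[0,0,1],5],[[0,0,0],[0,0,0.4],5],[[0,0,0],[0,0,0],5]])

```text
time_s: 19.95
tcp_pos: [598.7, 123.3, 26.5]
eef_rot: [0.708, 0.707, -0.001, -0.001]
force: [-0.2, 0.1, -0.5]
width: 59.3
grip_force: 65.1
```

Emit:
move_arm(targets=[[[0,0,0],[0,0,0],5],[[0,0,0],[0,0,0],5],[[0,0,0],[0,0,0],5]])

```text
time_s: 20.25
tcp_pos: [600.0, 123.6, 28.5]
eef_rot: [0.708, 0.707, 0.0, 0.0]
force: [-0.1, 0.7, -0.8]
width: 59.2
grip_force: 65.1
```

Emit:
move_arm(targets=[[[0,0,0],[0,0,0.5],5],[[0,0,0],[0,0,0.5],5],[[0,0,0],[0,0,0.5],5],[[0,0,0],[0,0,0.4],5],[[0,0,0],[0,0,0.3],5]])

```text
time_s: 20.75
tcp_pos: [599.3, 123.5, 5.3]
eef_rot: [0.708, 0.707, -0.001, -0.0]
force: [-0.6, -0.3, -1.2]
width: 59.1
grip_force: 65.1
```

Emit:
move_arm(targets=[[[0,0,0],[0,0,0.1],5],[[0,0,0],[0,0,0],5],[[0,0,0],[0,0,0],5]])

```text
time_s: 21.05
tcp_pos: [599.8, 123.6, 5.2]
eef_rot: [0.708, 0.707, -0.0, 0.0]
force: [1.2, -0.4, -0.4]
width: 59.9
grip_force: 65.1
```

Emit:
move_arm(targets=[[[0,0,0],[0,0,0.15],5],[[0,0,0],[0,0,0],5],[[0,0,0],[0,0,0],8.5],[[0,0,0],[0,0,0],8.5],[[0,0,0],[0,0,0],8.5]])

```text
time_s: 21.55
tcp_pos: [599.7, 123.6, 3.7]
eef_rot: [0.708, 0.707, -0.0, 0.0]
force: [-0.8, 0.2, 0.0]
width: 85.3
grip_force: 0.0
```

Emit:
move_arm(targets=[[[0,0,0],[0,0,-2],8.5],[[0,0,0],[0,0,-4.5],8.5],[[0,0,0],[0,0,-4.5],8.5],[[0,0,0],[0,0,-4.5],8.5],[[0,0,0],[0,0,-2],8.5]])

```text
time_s: 22.05
tcp_pos: [601.2, 123.9, 183.7]
eef_rot: [0.708, 0.707, 0.002, 0.002]
force: [0.9, 0.5, -0.9]
width: 85.0
grip_force: 0.0
```

Run:
```python
from h import *
s,q=st(); d=bot.get_image("top"); f=lambda t,z:[print(t,np.round(r["extent"]),round(r["p"],2),np.round(px2w(d,r["extent"][0]+r["extent"][2]/2,r["extent"][1]+r["extent"][3]/2,z))) for r in bot.search_frame("top",t)]
f("tape_black",40);f("core_hub",30);f("keeper",5); d=bot.get_image("wrist"); save(d,"w11.png")
for r in bot.search_frame("wrist","tape_black"):
    l,t,w,h=r["extent"]; print(np.round(r["extent"]),round(r["p"],2),px2w(d,l+w/2,t+h/2,40))
```

```text
t 22.05 tcp [601.2 123.9 183.7] yaw 1.569 z [ 0.006  0.001 -1.   ] w 85.0 g 0.0 F [ 0.9  0.5 -0.9]
core_hub [136. 256.  19.  17.] 0.53 [463. 408.  30.]
keeper [412. 220.  31.  33.] 0.61 [ 532. -350.    5.]
keeper [406. 272.  30.  28.] 0.58 [ 399. -324.    5.]
[247. 161.  64.  59.] 0.81 [600.43165875 123.53657895  40.        ]
```

Emit:
move_arm(targets=[[[0,0,0],[-4.5,-2,-1],8.5],[[0,0,0],[-4.5,-1,-1],8.5],[[0,0,0],[-4.5,-1,-1],8.5],[[0,0,0],[-4.5,-1,0],8.5],[[0,0,0],[-4.5,-2,0],8.5]])

```text
time_s: 22.85
tcp_pos: [528.9, -102.6, 206.9]
eef_rot: [0.707, 0.707, -0.001, -0.001]
force: [1.0, -0.3, -0.5]
width: 85.0
grip_force: 0.0
```

Emit:
move_arm(targets=[[[0,0,0],[-4.5,-2,0],8.5],[[0,0,0],[-4.5,-2,0],8.5],[[0,0,0],[-4.5,-2,0],8.5],[[0,0,0],[-4.5,-2,0],8.5],[[0,0,0],[-4.5,-2,0],8.5]])

```text
time_s: 23.35
tcp_pos: [427.4, -327.1, 207.0]
eef_rot: [0.708, 0.707, -0.0, -0.001]
force: [0.3, 0.2, 0.8]
width: 85.1
grip_force: 0.0
```

Emit:
move_arm(targets=[[[0,0,0.138],[0,-3,1],8.5],[[0,0,0.138],[0,0,2],8.5],[[0,0,0.138],[0,0,2],8.5],[[0,0,0.138],[0,0,2],8.5],[[0,0,0.138],[0,0,0],8.5]])

```text
time_s: 23.85
tcp_pos: [396.8, -324.3, 134.1]
eef_rot: [0.906, 0.423, -0.002, -0.003]
force: [-0.1, 1.4, 0.1]
width: 85.0
grip_force: 0.0
```

```bash
cat >> h.py <<'E'
def red(d,roi=None):
    h=cv2.cvtColor(np.ascontiguousarray(d["img"]),cv2.COLOR_RGB2HSV)
    return cv2.inRange(h,np.array([0,200,50]),np.array([6,255,255]))|cv2.inRange(h,np.array([172,200,50]),np.array([180,255,255]))
def rects(m):
    out=[]
    for c in sorted(cv2.findContours(m,cv2.RETR_EXTERNAL,cv2.CHAIN_APPROX_NONE)[0],key=cv2.contourArea)[::-1][:3]:
        if cv2.contourArea(c)>100: out.append((cv2.contourArea(c),cv2.minAreaRect(c)))
    return out
E
python3 - <<'E'
from h import *
s,q=st(); d=bot.get_image("wrist"); save(d,"w12.png"); s,q=st()
for r in bot.search_frame("wrist","keeper"):
    l,t,w,h=r["extent"]; print(np.round(r["extent"]),round(r["p"],2),np.round(px2w(d,l+w/2,t+h/2,5)))
for a,r in rects(red(d)): print(a,np.round(r[0]),np.round(r[1]),r[2],np.round(px2w(d,*r[0],31)))
E
```

```text
t 23.85 tcp [ 396.8 -324.3  134.1] yaw 0.873 z [-0.006  0.004 -1.   ] w 85.0 g 0.0 F [-0.1  1.4  0.1]
t 23.9 tcp [ 397.4 -324.7  135.4] yaw 0.868 z [-0.005  0.003 -1.   ] w 85.0 g 0.0 F [-0.3 -0.   1. ]
[256. 153.  50.  85.] 0.79 [ 396. -327.    5.]
631.5 [279. 216.] [17. 44.] 2.8624050617218018 [ 387. -336.   31.]
```

Run:
```python
import cv2
i=cv2.imread("pics/w12.png")[140:250,220:340]; cv2.imwrite("pics/w12c.png",cv2.resize(i,(600,550),interpolation=cv2.INTER_CUBIC))
```

```text
(no output)
```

View pics/w12c.png

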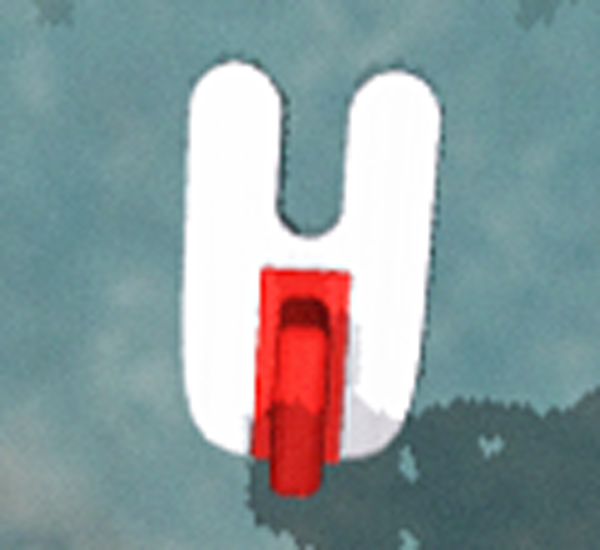

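Run:
```python
from h import *
s,q=st(); d=bot.get_image("wrist"); s,q=st(); 
d0=d  # arm nearly still
a=px2w(d,282.2,180.6,5);t=px2w(d,283.3,153,5);c=px2w(d,280.6,231.6,5)
v=t-c; yaw=np.arctan2(v[1],v[0]); print(a,t,c,np.linalg.norm(v),yaw, np.linalg.norm(t-a),np.linalg.norm(a-c))
u=v/np.linalg.norm(v); slot=(t-27*u+c+52*u+a)/3; fin=slot-34*u; print("slot",slot,"fin",fin)
for b,r in rects(red(d)): print(b,np.round(r[0]),np.round(r[1]),r[2])
to(list(fin[:2])+[30],yaw)
```

```text
t 23.95 tcp [ 398.  -325.   136.4] yaw 0.879 z [-0.004  0.002 -1.   ] w 84.9 g 0.0 F [-0.8  0.7  0.6]
t 24.0 tcp [ 398.4 -325.3  137.3] yaw 0.882 z [-0.002  0.001 -1.   ] w 85.0 g 0.0 F [-0.1 -0.4  0.2]
[ 408.27451213 -317.64264238    5.        ] [ 426.14904297 -297.59560004    5.        ] [ 373.03149292 -357.83924899    5.        ] 80.31669416406406 0.8481774443886279 26.85856956902314 53.45874657731097
slot [ 407.99627683 -318.10852795    5.        ] fin [ 385.51033266 -343.61112222    5.        ]
613.0 [277. 215.] [17. 44.] 3.012787342071533
t 24.0 tcp [ 398.4 -325.3  137.3] yaw 0.882 z [-0.002  0.001 -1.   ] w 85.0 g 0.0 F [-0.1 -0.4  0.2]
turn [-0.003  0.001  0.034] shift after turn cm [-2.22  0.24 10.73] before [-2.23  0.19 10.73]
```

Emit:
move_arm(targets=[[[-0.002,0.001,0.045],[0,0,0],5],[[0,0,0],[-2.25,0.2,3],5],[[0,0,0],[0,0,4],5],[[0,0,0],[0,0,3.5],5],[[0,0,0],[0,0,0],5]])

```text
time_s: 24.5
tcp_pos: [382.8, -341.6, 29.2]
eef_rot: [0.914, 0.406, -0.001, -0.003]
force: [-0.9, 0.4, -0.3]
width: 49.7
grip_force: 0.0
```

Emit:
move_arm(targets=[[[0,0,0],[0,0,0],5],[[0,0,0],[0,0,0],5],[[0,0,0],[0,0,0],5],[[0,0,0],[0,0,0],5]])

```text
time_s: 24.9
tcp_pos: [386.6, -344.7, 35.2]
eef_rot: [0.914, 0.405, 0.001, 0.002]
force: [0.1, 0.3, -0.4]
width: 50.0
grip_force: 0.0
```

```bash
cat >> h.py <<'E'
def white(d,z,s,q):
    "bright low-saturation blob of the keeper plate -> hull axis in tool frame"
    h=cv2.cvtColor(np.ascontiguousarray(d["img"]),cv2.COLOR_RGB2HSV); m=cv2.inRange(h,np.array([0,0,190]),np.array([180,40,255]))
    for c in sorted(cv2.findContours(m,cv2.RETR_EXTERNAL,cv2.CHAIN_APPROX_NONE)[0],key=cv2.contourArea)[::-1][:3]:
        if cv2.contourArea(c)<300: continue
        P=np.array([q.inv().apply(px2w(d,u,v,z)-s["tcp_pos"]) for u,v in c[:,0,:]])
        r=cv2.minAreaRect(P[:,:2].astype(np.float32)); x,y,w,hh=cv2.boundingRect(c); print("white",cv2.contourArea(c),(x,y,w,hh),"tool rect",np.round(r[0],1),np.round(r[1],1),round(r[2],2))
        for k in np.arange(P[:,0].max()-25,P[:,0].max()-5,5):
            yy=np.sort(P[abs(P[:,0]-k)<1.2,1]); print(round(k,1),np.round(yy,1).tolist())
E
python3 - <<'E'
from h import *
s,q=st(); d=bot.get_image("wrist"); save(d,"w13.png"); s,q=st(); white(d,5,s,q)
for b,r in rects(red(d)): print(b,np.round(r[0]),np.round(r[1]),r[2])
E
```

```text
t 24.9 tcp [ 386.6 -344.7   35.2] yaw 0.835 z [ 0.004 -0.003 -1.   ] w 50.0 g 0.0 F [ 0.1  0.3 -0.4]
t 24.95 tcp [ 386.4 -344.5   34.9] yaw 0.835 z [ 0.003 -0.002 -1.   ] w 50.4 g 0.0 F [-0.2 -0.4 -0.7]
white 5208.0 (233, 136, 76, 116) tool rect [22.1 -4.6] [78.5 48.1] 0.81
36.2 [-28.2, -28.1, -28.1, -28.1, -11.2, -11.2, -11.2, -11.2, 2.4, 2.4, 2.4, 2.4, 19.3, 19.3, 19.3, 19.4]
41.2 [-28.0, -27.9, -27.9, -27.9, -11.2, -11.1, -11.1, -11.1, 2.4, 2.4, 2.4, 2.4, 19.2, 19.2, 19.2, 19.2]
46.2 [-27.7, -27.7, -27.7, -11.1, -11.1, -11.0, 2.4, 3.0, 3.0, 19.1, 19.7, 19.7]
51.2 [-28.2, -28.1, -28.1, -27.6, -11.0, -11.0, -11.0, -11.0, 2.4, 2.4, 2.4, 3.0, 19.6, 19.6, 19.6, 19.6]
white 3820.5 (0, 245, 96, 98) tool rect [ -52.6 -175.3] [33.9 81.9] 47.59
-37.5 [-198.6, -198.4, -198.2, -167.6, -167.1, -166.5]
-32.5 [-197.4, -197.2, -197.0, -172.2, -171.7, -171.0, -170.5]
-27.5 [-196.2, -196.0, -195.8, -176.1, -175.6, -175.1]
-22.5 [-194.8, -193.7, -193.2, -192.7, -181.2, -180.6, -180.1, -179.4]
white 2181.0 (0, 216, 113, 100) tool rect [ -30.5 -159. ] [14.4 95.1] 47.74
-16.4 [-181.8, -181.3, -180.8, -163.8, -163.1, -162.5, -162.0]
-11.4 [-186.0, -185.5, -184.8, -184.3, -183.8, -168.1, -167.6, -167.1, -166.6, -165.9]
-6.4 [-189.7, -189.2, -188.7, -172.6, -171.9, -171.4, -170.9]
-1.4 [-189.5, -189.3, -189.1, -176.9, -176.4, -175.8]
1421.0 [270. 232.] [67. 25.] 90.0
```

Emit:
move_arm(targets=[[[0,0,0],[0,-0.42,1.2],5],[[0,0,0],[0,0,1.2],5],[[0,0,0],[0,0,1.2],5],[[0,0,0],[0,0,0.9],5],[[0,0,0],[0,0,0],5]])

```text
time_s: 25.45
tcp_pos: [381.5, -340.2, -13.4]
eef_rot: [0.914, 0.405, -0.0, -0.001]
force: [0.4, -0.6, 0.4]
width: 50.3
grip_force: 0.0
```

Emit:
move_arm(targets=[[[0,0,0],[0,0,0],5],[[0,0,0],[0,0,0],5],[[0,0,0],[0,0,0],5]])

```text
time_s: 25.75
tcp_pos: [383.0, -341.5, -10.8]
eef_rot: [0.914, 0.405, 0.001, 0.001]
force: [-0.5, 0.3, -0.3]
width: 50.1
grip_force: 0.0
```

Run:
```python
from h import *
s,q=st(); d=bot.get_image("wrist"); save(d,"w14.png"); s,q=st(); white(d,5,s,q)
```

```text
t 25.75 tcp [ 383.  -341.5  -10.8] yaw 0.834 z [ 0.003 -0.001 -1.   ] w 50.1 g 0.0 F [-0.5  0.3 -0.3]
t 25.8 tcp [ 383.  -341.5  -10.9] yaw 0.834 z [ 0.002 -0.001 -1.   ] w 49.9 g 0.0 F [ 0.6 -0.  -0. ]
white 8329.5 (230, 141, 97, 145) tool rect [22.2  0.1] [78.3 48.1] 0.96
36.5 [-23.5, -23.5, -23.5, -23.4, -23.4, -6.7, -6.7, -6.7, -6.7, -6.7, 7.0, 7.1, 7.1, 7.1, 7.1, 23.8, 23.8, 23.9, 23.9, 24.4]
41.5 [-23.3, -23.2, -23.2, -23.2, -6.6, -6.6, -6.6, -6.6, 7.0, 7.0, 7.0, 7.5, 24.1, 24.1, 24.2, 24.2]
46.5 [-23.5, -23.5, -23.5, -23.5, -23.1, -6.1, -6.0, -6.0, -6.0, -6.0, 7.4, 7.4, 7.4, 7.5, 7.5, 24.0, 24.4, 24.4, 24.4, 24.5]
51.5 [-23.3, -23.3, -23.3, -23.3, -23.3, -6.0, -6.0, -6.0, -6.0, -6.0, 7.4, 7.4, 7.4, 7.4, 7.4, 24.2, 24.2, 24.2, 24.3, 24.3]
white 1595.5 (0, 321, 48, 62) tool rect [ -63.3 -160.9] [32.6 33.5] 48.22
-65.4 [-167.1, -166.9, -166.7, -166.5, -140.2, -139.6, -139.4, -139.1, -138.7]
-60.4 [-165.8, -165.6, -165.4, -143.2, -142.8, -142.2, -141.8, -141.3]
-55.4 [-164.5, -164.3, -164.1, -163.9, -147.4, -147.0, -146.6, -146.0, -145.6]
-50.4 [-163.2, -163.0, -162.9, -162.7, -152.2, -151.7, -151.2, -150.7, -150.3]
white 1467.0 (0, 289, 69, 63) tool rect [ -41.4 -144.4] [14.6 46.8] 47.91
-44.5 [-151.4, -151.0, -150.6, -132.8, -132.4, -131.8, -131.4]
-39.5 [-156.4, -156.0, -155.5, -155.0, -154.6, -137.5, -137.0, -136.6, -136.2, -135.6]
-34.5 [-159.0, -158.9, -158.7, -158.5, -142.1, -141.6, -141.1, -140.7]
-29.5 [-157.9, -157.7, -157.5, -157.4, -146.6, -146.2, -145.6, -145.2, -144.8]
```

Emit:
move_arm(targets=[[[0,0,-0.015],[0,0,0.2],5],[[0,0,0],[0,0,0],0],[[0,0,0],[0,0,0],0],[[0,0,0],[0,0,0],0],[[0,0,0],[0,0,0],0]])

```text
time_s: 26.3
tcp_pos: [382.8, -341.4, -13.1]
eef_rot: [0.911, 0.412, 0.001, 0.001]
force: [-0.4, 1.0, 1.8]
width: 9.0
grip_force: 60.5
```

Emit:
move_arm(targets=[[[0,0,0],[0,0,0],0],[[0,0,0],[0,0,0],0],[[0,0,0],[0,0,-0.5],0],[[0,0,0],[0,0,-1.5],0],[[0,0,0],[0,0,-3],0]])

```text
time_s: 26.8
tcp_pos: [380.8, -339.7, 35.0]
eef_rot: [0.911, 0.412, -0.0, -0.002]
force: [-0.1, 0.3, -1.2]
width: 8.5
grip_force: 60.1
```

Run:
```python
from h import *
s,q=st(); d=bot.get_image("wrist"); s,q=st(); white(d,s["tcp_pos"][2]+17.5,s,q)
```

```text
t 26.8 tcp [ 380.8 -339.7   35. ] yaw 0.849 z [-0.002  0.003 -1.   ] w 8.5 g 60.07259130477905 F [-0.1  0.3 -1.2]
t 26.85 tcp [ 383.6 -342.    41.3] yaw 0.849 z [ 0.004 -0.003 -1.   ] w 8.7 g 60.211204290390015 F [ 2.2 -1.6  2.2]
white 7200.5 (231, 142, 98, 128) tool rect [29.2 -2.4] [65.  46.2] 0.18
36.7 [-25.3, -25.3, -25.3, -25.3, -8.8, -8.8, -8.8, -8.8, -8.8, 4.3, 4.3, 4.3, 4.3, 4.3, 20.3, 20.3, 20.7, 20.7, 20.7]
41.7 [-25.1, -25.1, -25.1, -25.0, -8.8, -8.8, -8.7, -8.7, 4.2, 4.2, 4.2, 4.2, 20.5, 20.5, 20.5, 20.5, 20.6]
46.7 [-25.3, -25.3, -25.3, -25.3, -24.9, -8.7, -8.7, -8.7, -8.7, -8.7, 4.1, 4.1, 4.1, 4.1, 4.6, 20.3, 20.7, 20.7, 20.7, 20.8]
51.7 [-25.2, -25.1, -25.1, -25.1, -25.1, -8.6, -8.6, -8.6, -8.6, -8.6, 4.1, 4.5, 4.5, 4.5, 4.6, 20.5, 20.5, 20.5, 20.6, 20.6]
white 4971.0 (0, 230, 124, 120) tool rect [ -19.2 -124.6] [24.4 80.2] 48.54
-6.8 [-149.5, -149.3, -149.2, -149.0, -120.6, -120.2, -119.7, -119.2, -118.8]
-1.8 [-148.3, -148.1, -148.0, -147.8, -147.7, -124.8, -124.4, -123.9, -123.5, -123.1]
3.2 [-147.0, -146.8, -146.7, -146.5, -129.9, -129.6, -129.0, -128.9, -128.7, -128.3, -128.1, -127.2]
8.2 [-145.7, -145.5, -145.4, -145.2, -133.9, -133.6, -133.2, -132.7, -132.3]
white 2608.5 (0, 204, 141, 125) tool rect [  -3.9 -111.8] [10.3 90. ] 48.58
6.8 [-128.5, -128.2, -127.8, -127.4, -127.0, -126.5, -116.2, -115.8, -115.4, -114.9, -114.5, -114.0, -113.6]
11.8 [-133.0, -132.6, -132.3, -131.9, -131.4, -131.0, -120.3, -119.8, -119.4, -119.0, -118.6, -118.2]
16.8 [-136.4, -136.0, -135.7, -135.3, -124.3, -123.9, -123.5, -123.1, -122.6]
21.8 [-141.1, -140.7, -140.2, -140.0, -139.9, -139.6, -139.1, -128.7, -128.4, -127.8, -127.5, -127.1]
```

Emit:
move_arm(targets=[[[0,0,0.15],[0,0,-4],0],[[0,0,0.15],[0,0,-4],0],[[0,0,0.149],[0,0,-4],0],[[0,0,0],[0,0,-4],0],[[0,0,0],[3,-3.4,0],0]])

```text
time_s: 27.35
tcp_pos: [398.2, -302.3, 202.2]
eef_rot: [0.981, 0.196, 0.003, 0.005]
force: [1.7, 0.4, -1.9]
width: 8.5
grip_force: 60.1
```

Emit:
move_arm(targets=[[[0,0,0],[3,-3.4,0],0],[[0,0,0],[3,-3.4,0],0],[[0,0,0],[3,-3.4,0],0],[[0,0,0],[3,-3.4,0],0],[[0,0,0],[3,-3.4,0],0]])

```text
time_s: 27.85
tcp_pos: [468.6, -81.2, 196.7]
eef_rot: [0.98, 0.199, 0.001, 0.001]
force: [1.4, -0.5, -0.5]
width: 8.6
grip_force: 60.1
```

Emit:
move_arm(targets=[[[0,0,0],[3,-3.4,0],0],[[0,0,0],[3,-3.4,0],0],[[0,0,0],[2,-3,0],0],[[0,0,0],[0,0,0],0],[[0,0,0],[0,0,0],0]])

```text
time_s: 28.35
tcp_pos: [503.8, 39.1, 196.3]
eef_rot: [0.98, 0.2, 0.0, 0.001]
force: [-0.0, 0.9, -1.5]
width: 8.3
grip_force: 60.1
```

Run:
```python
from h import *
to([526,94,60],0.4)
```

```text
t 28.35 tcp [503.8  39.1 196.3] yaw 0.402 z [ 0.001 -0.001 -1.   ] w 8.3 g 60.13349533081055 F [-0.   0.9 -1.5]
turn [ 0.002 -0.     0.002] shift after turn cm [ 4.18 -4.19 13.63] before [ 4.19 -4.2  13.62]
```

Emit:
move_arm(targets=[[[0,0,0],[2.1,-2.1,0],0],[[0,0,0],[2.1,-2.1,0],0],[[0,0,0],[0,0,4.5],0],[[0,0,0],[0,0,4.5],0],[[0,0,0],[0,0,4],0]])

```text
time_s: 28.85
tcp_pos: [526.1, 92.0, 64.9]
eef_rot: [0.98, 0.198, 0.001, 0.001]
force: [-0.2, 0.8, -0.7]
width: 8.6
grip_force: 60.2
```

Emit:
move_arm(targets=[[[0,0,0],[0,0,0],0],[[0,0,0],[0,0,0],0],[[0,0,0],[0,0,0],0],[[0,0,0],[0,0,0],0],[[0,0,0],[0,0,0],0]])

```text
time_s: 29.35
tcp_pos: [527.8, 93.4, 68.5]
eef_rot: [0.98, 0.199, 0.002, 0.001]
force: [0.2, 0.3, -1.2]
width: 8.3
grip_force: 60.1
```

Run:
```python
from h import *
for i in range(2): s,q=st(); d=bot.get_image("wrist")
save(d,"w15.png"); s,q=st(); white(d,s["tcp_pos"][2]+18,s,q)
print("exp head px",w2px(d,[600,125.1,65]),"tape",w2px(d,[600,125.1,48]))
to([526,94,60],0.4)
g=cv2.cvtColor(np.ascontiguousarray(d["img"]),cv2.COLOR_RGB2GRAY)
u,v=map(int,w2px(d,[600,125.1,65])); 
c=cv2.HoughCircles(g[max(v-60,0):v+60,u-60:u+60],cv2.HOUGH_GRADIENT,1,10,param1=100,param2=12,minRadius=6,maxRadius=60)
if c is not None: print(np.round(c[0][:8]+[u-60,max(v-60,0),0],1))
for r in bot.search_frame("wrist","tape_black"): l,t,w,h=r["extent"]; print(np.round(r["extent"]),round(r["p"],2),px2w(d,l+w/2,t+h/2,39))
```

```text
t 29.35 tcp [527.8  93.4  68.5] yaw 0.4 z [ 0.005 -0.    -1.   ] w 8.3 g 60.09541153907776 F [ 0.2  0.3 -1.2]
t 29.4 tcp [527.5  93.5  68. ] yaw 0.4 z [ 0.004 -0.    -1.   ] w 8.2 g 60.09541869163513 F [-0.1 -0.  -1.4]
t 29.45 tcp [527.2  93.4  67.6] yaw 0.4 z [ 0.004 -0.001 -1.   ] w 8.5 g 60.09546518325806 F [ 0.5  0.3 -1.3]
white 37221.0 (181, 0, 290, 254) tool rect [47.2 14.2] [105.4 123.9] 30.77
96.4 [-28.7, -28.7, -28.2, -28.2, -27.7, -27.7, 32.9, 33.4, 33.9, 34.3, 34.8, 35.3, 35.7]
101.4 [-25.7, -25.7, -25.3, -25.2, -24.8, -24.7, 24.1, 24.6, 25.0, 25.5, 26.0, 26.4, 26.9, 27.4]
106.4 [-23.3, -22.8, -22.8, -22.3, -22.3, -21.9, 16.0, 16.4, 16.9, 17.3, 17.8, 18.2, 18.7, 19.1, 19.6]
111.4 [-20.0, -19.9, -19.5, -19.5, -19.0, -19.0, 7.6, 8.0, 8.4, 8.9, 9.3, 9.8, 10.2, 10.6]
white 1564.5 (65, 0, 49, 60) tool rect [112.7 -81.8] [26.7 12.8] 28.68
96.3 []
101.3 [-90.9, -90.5, -90.1, -89.7, -89.3, -88.8, -88.5, -88.0, -87.6, -87.2, -86.8, -86.4, -81.5, -81.0, -80.9, -80.8, -80.3, -80.3]
106.3 [-93.0, -93.0, -92.4, -92.4, -92.3, -91.8, -78.9, -78.4, -78.3, -78.3, -77.8, -77.7]
111.3 [-90.3, -89.8, -89.7, -89.6, -89.6, -89.1, -75.9, -75.8, -75.8, -75.3, -75.2, -74.7]
exp head px (np.float64(275.6184937699832), np.float64(105.32015967906936)) tape (np.float64(275.9200551455649), np.float64(106.3762431955998))
t 29.45 tcp [527.2  93.4  67.6] yaw 0.4 z [ 0.004 -0.001 -1.   ] w 8.5 g 60.09546518325806 F [ 0.5  0.3 -1.3]
turn [ 0.002 -0.003  0.   ] shift after turn cm [-0.09 -0.1   0.76] before [-0.09 -0.1   0.76]
[[278.5 105.5  31.1]
 [270.5 112.5  23.8]
 [268.5  99.5  23.2]
 [277.5  94.5  21. ]
 [281.5 115.5  19.4]
 [303.5 120.5  23. ]
 [291.5  99.5  17.2]
 [310.5 158.5  16.5]]
[224.  48. 107. 111.] 0.95 [602.0654237  125.41395524  39.        ]
```

```bash
cat >> h.py <<'E'
def prof(d,s,q,xs,dz,lo=-30,hi=30,thr=170):
    g=cv2.cvtColor(np.ascontiguousarray(d["img"]),cv2.COLOR_RGB2HSV); ys=np.arange(lo,hi,.25)
    for x in xs:
        uv=np.array([w2px(d,s["tcp_pos"]+q.apply([x,y,-dz])) for y in ys],np.float32)
        S=cv2.remap(g,uv[None,:,0],uv[None,:,1],cv2.INTER_LINEAR)[0]; w=((S[:,2]>thr)&(S[:,1]<60)).astype(int)
        e=np.flatnonzero(np.diff(w)); print(x,[(float(ys[i]),int(w[i+1])) for i in e])
E
python3 - <<'E'
from h import *
for i in range(3): d=bot.get_image("wrist"); 
s,q=st(); prof(d,s,q,[25,30,34,38,42,46,50,54,58],18.1)
T=np.array(d["world_from_camera"]); print(q.inv().apply(T[:3,3]-s["tcp_pos"]))
# head intensity profiles
g=cv2.cvtColor(np.ascontiguousarray(d["img"]),cv2.COLOR_RGB2HSV)
for ax in ([1,0],[0,1]):
    print([ (k,*[int(x) for x in g[int(round(v)),int(round(u))]]) for k in range(-20,21,2) for u,v in [w2px(d,[600+k*ax[0],125+k*ax[1],65])]])
E
```

```text
t 29.65 tcp [526.6  93.4  66.7] yaw 0.4 z [ 0.002 -0.001 -1.   ] w 8.4 g 60.09506821632385 F [ 0.5 -0.9 -1. ]
25 [(-23.0, 1), (24.75, 0), (25.0, 1)]
30 [(-23.0, 1), (-3.75, 0), (5.25, 1), (24.75, 0), (25.0, 1)]
34 [(-23.0, 1), (-5.75, 0), (7.5, 1)]
38 [(-23.0, 1), (-6.0, 0), (-1.5, 1), (0.75, 0), (7.5, 1), (24.75, 0), (25.0, 1)]
42 [(-23.0, 1), (-5.75, 0), (-5.5, 1), (0.75, 0), (7.5, 1)]
46 [(-22.75, 1), (-5.75, 0), (-5.5, 1), (0.75, 0), (7.5, 1)]
50 [(-22.75, 1), (-5.75, 0), (-5.5, 1), (1.25, 0), (7.75, 1)]
54 [(-28.25, 1), (-6.0, 0), (-5.5, 1), (-2.25, 0), (7.75, 1), (25.0, 0), (25.25, 1)]
58 [(-7.5, 0), (9.5, 1), (23.25, 0), (25.5, 1)]
[  73.80910058    1.22486743 -170.99843328]
[(-20, 110, 21, 37), (-18, 105, 53, 29), (-16, 17, 96, 197), (-14, 11, 233, 152), (-12, 11, 231, 189), (-10, 13, 224, 236), (-8, 112, 25, 156), (-6, 111, 25, 164), (-4, 107, 18, 228), (-2, 105, 23, 223), (0, 108, 11, 240), (2, 105, 13, 238), (4, 111, 19, 230), (6, 115, 25, 175), (8, 131, 15, 135), (10, 15, 210, 249), (12, 11, 228, 209), (14, 18, 84, 61), (16, 16, 95, 225), (18, 120, 44, 41), (20, 108, 34, 37)]
[(-20, 105, 25, 41), (-18, 116, 48, 37), (-16, 18, 98, 117), (-14, 10, 225, 152), (-12, 12, 232, 179), (-10, 95, 36, 93), (-8, 108, 24, 160), (-6, 105, 25, 141), (-4, 106, 12, 242), (-2, 108, 11, 242), (0, 108, 11, 240), (2, 109, 22, 224), (4, 107, 20, 226), (6, 110, 25, 182), (8, 11, 141, 213), (10, 13, 216, 241), (12, 11, 226, 150), (14, 14, 125, 63), (16, 17, 108, 184), (18, 143, 26, 39), (20, 120, 26, 39)]
```

Emit:
move_arm(targets=[[[0,0,0],[0,-0.14,0.6],0],[[0,0,0],[0,0,0.8],0],[[0,0,0],[0,0,0.7],0],[[0,0,0],[0,0,0.5],0],[[0,0,0],[0,0,0.2],0]])

```text
time_s: 30.15
tcp_pos: [525.4, 94.5, 37.4]
eef_rot: [0.98, 0.199, -0.0, 0.001]
force: [0.5, -1.1, -1.6]
width: 8.4
grip_force: 60.1
```

Emit:
move_arm(targets=[[[0,0,0],[0,0,0],0],[[0,0,0],[0,0,0],0],[[0,0,0],[0,0,0],0],[[0,0,0],[0,0,0],0],[[0,0,0],[0,0,0],0]])

```text
time_s: 30.65
tcp_pos: [526.2, 94.7, 38.8]
eef_rot: [0.98, 0.199, 0.001, 0.001]
force: [0.2, 0.7, -0.1]
width: 8.3
grip_force: 60.1
```

Run:
```python
from h import *
for i in range(3): d=bot.get_image("wrist"); s,q=st()
prof(d,s,q,[26,28,30,34,40,45,50],18.1); print(q.inv().apply(np.array([600,125,0])-s["tcp_pos"])[:2])
```

```text
t 30.7 tcp [526.2  94.6  38.7] yaw 0.4 z [ 0.002 -0.001 -1.   ] w 8.9 g 60.09493947029114 F [ 0.4  0.5 -0.5]
t 30.75 tcp [526.1  94.6  38.7] yaw 0.4 z [ 0.002 -0.001 -1.   ] w 8.8 g 60.095200538635254 F [-0.2 -0.1 -1.3]
t 30.8 tcp [526.1  94.6  38.6] yaw 0.4 z [ 0.002 -0.001 -1.   ] w 8.5 g 60.09536862373352 F [-0.4 -0.5 -1.3]
26 [(-23.0, 1), (24.75, 0), (25.0, 1)]
28 [(-23.0, 1), (24.75, 0), (25.0, 1)]
30 [(-23.0, 1), (-3.75, 0), (5.25, 1), (24.5, 0), (25.0, 1)]
34 [(-23.0, 1), (-6.0, 0), (7.5, 1)]
40 [(-23.0, 1), (-6.0, 0), (7.5, 1), (24.75, 0)]
45 [(-22.75, 1), (-5.75, 0), (6.25, 1), (7.5, 0), (7.75, 1), (25.0, 0)]
50 [(-29.5, 1), (-5.75, 0), (6.75, 1), (25.0, 0)]
[79.8415225   0.73922164]
```

Emit:
move_arm(targets=[[[0,0,0],[0,0,0.1],0],[[0,0,0],[0,0,0.1],0],[[0,0,0],[0,0,0.1],0],[[0,0,0],[0,0,0],0]])

```text
time_s: 31.2
tcp_pos: [525.9, 94.6, 35.3]
eef_rot: [0.98, 0.199, 0.001, 0.001]
force: [-0.4, -0.1, -0.3]
width: 8.5
grip_force: 60.1
```

Emit:
move_arm(targets=[[[0,0,0],[0,0,0.1],0],[[0,0,0],[0,0,0],0]])

```text
time_s: 31.4
tcp_pos: [526.1, 94.6, 34.7]
eef_rot: [0.98, 0.199, 0.001, 0.001]
force: [-1.0, -0.9, -0.3]
width: 8.3
grip_force: 60.4
```

Emit:
move_arm(targets=[[[0,0,0],[0,0,0.1],0],[[0,0,0],[0,0,0],0]])

```text
time_s: 31.6
tcp_pos: [526.1, 94.6, 34.2]
eef_rot: [0.98, 0.199, 0.001, 0.001]
force: [-2.9, -0.9, 5.3]
width: 8.6
grip_force: 61.1
```

Emit:
move_arm(targets=[[[0,0,0],[0,0,-0.17],0],[[0,0,0],[0,0,0],0],[[0,0,0],[0.5,0,0],0],[[0,0,0],[0.5,0,0],0],[[0,0,0],[0.5,0,0],0]])

```text
time_s: 32.1
tcp_pos: [540.4, 100.7, 35.1]
eef_rot: [0.98, 0.199, 0.001, 0.001]
force: [-1.1, 0.1, -1.6]
width: 8.4
grip_force: 60.2
```

Run:
```python
from h import *
d=bot.get_image("wrist"); s,q=st()
prof(d,s,q,[30,34,40,45],18.1); print(q.inv().apply(np.array([600,125,0])-s["tcp_pos"])[:2])
```

```text
t 32.15 tcp [541.1 101.   35.1] yaw 0.401 z [ 0.002 -0.001 -1.   ] w 8.1 g 60.19379138946533 F [-0.  -0.2 -0.2]
30 [(-23.0, 1), (-4.75, 0), (6.0, 1), (24.5, 0), (24.75, 1)]
34 [(-25.5, 1), (-6.0, 0), (7.5, 1), (24.75, 0), (28.75, 1), (29.25, 0)]
40 [(-6.0, 0), (7.75, 1), (25.0, 0)]
45 [(-5.75, 0), (7.75, 1), (25.0, 0)]
[63.50083371  0.77538879]
```

Emit:
move_arm(targets=[[[0,0,0],[0.5,0,0],0],[[0,0,0],[0.5,0,0],0],[[0,0,0],[0.5,0,0],0],[[0,0,0],[0.5,0,0],0],[[0,0,0],[0.4,0,0],0]])

```text
time_s: 32.65
tcp_pos: [562.5, 110.0, 35.3]
eef_rot: [0.98, 0.199, 0.001, 0.001]
force: [-0.1, 0.1, -1.4]
width: 8.5
grip_force: 60.2
```

Emit:
move_arm(targets=[[[0,0,0],[0.3,0,0],0],[[0,0,0],[0.2,0,0],0],[[0,0,0],[0,0,0],0]])

```text
time_s: 32.95
tcp_pos: [566.8, 111.8, 35.3]
eef_rot: [0.98, 0.199, 0.001, 0.001]
force: [0.3, -0.3, -1.2]
width: 8.3
grip_force: 60.2
```

Run:
```python
from h import *
d=bot.get_image("wrist"); s,q=st(); save(d,"w16.png")
prof(d,s,q,[26,28,30,34],18.1); print(q.inv().apply(np.array([600,125,0])-s["tcp_pos"])[:2])
```

```text
t 33.0 tcp [566.6 111.8  35.3] yaw 0.4 z [ 0.002 -0.001 -1.   ] w 8.4 g 60.19235014915466 F [ 0.2 -0.3 -0.8]
26 [(-26.75, 0), (-22.75, 1), (-4.75, 0), (7.0, 1), (24.75, 0), (29.0, 1)]
28 [(-27.5, 0), (-22.75, 1), (-6.5, 0), (-5.0, 1), (4.75, 0), (10.25, 1), (24.5, 0)]
30 [(-28.0, 0), (-22.75, 1), (6.0, 0), (11.25, 1), (24.5, 0)]
34 [(-28.75, 0), (-22.75, 1), (6.0, 0), (12.5, 1), (24.75, 0)]
[35.88248743  0.78884629]
```

Emit:
move_arm(targets=[[[0,0,0],[0.15,0,0],0],[[0,0,0],[0.1,0,0],0],[[0,0,0],[0,0,0.06],0],[[0,0,0],[0,0,0],0]])

```text
time_s: 33.4
tcp_pos: [568.7, 112.6, 34.9]
eef_rot: [0.98, 0.199, 0.001, 0.001]
force: [-0.1, -0.8, 1.7]
width: 8.3
grip_force: 60.5
```

Emit:
move_arm(targets=[[[0,0,0],[0,0,0],3],[[0,0,0],[0,0,0],3],[[0,0,0],[0,0,0],3],[[0,0,0],[0,0,0],3]])

```text
time_s: 33.8
tcp_pos: [569.0, 112.8, 34.8]
eef_rot: [0.98, 0.199, 0.001, 0.001]
force: [0.2, 1.3, 0.7]
width: 30.1
grip_force: 0.0
```

Run:
```python
from h import *
d=bot.get_image("wrist"); s,q=st(); save(d,"w17.png")
prof(d,s,q,[26,28,30,34],18.1); print(q.inv().apply(np.array([600,125,0])-s["tcp_pos"])[:2])
```

```text
t 33.85 tcp [569.  112.8  34.7] yaw 0.4 z [ 0.002 -0.001 -1.   ] w 30.2 g 0.0 F [ 0.4 -0.2  0.9]
26 [(-27.75, 0), (-23.0, 1), (-7.0, 0), (-6.75, 1), (5.75, 0), (10.75, 1), (24.75, 0)]
28 [(-28.25, 0), (-22.75, 1), (6.25, 0), (11.75, 1), (24.5, 0)]
30 [(-28.5, 0), (-22.75, 1), (6.25, 0), (12.5, 1), (24.5, 0)]
34 [(-29.0, 0), (-22.75, 1), (2.75, 0), (12.0, 1), (24.5, 0)]
[33.2706302   0.78004703]
```

Emit:
move_arm(targets=[[[0,0,0],[0,0,-0.5],3],[[0,0,0],[0,0,-1],3],[[0,0,0],[0,0,-3],3],[[0,0,0],[0,0,-4],3],[[0,0,0],[0,0,-3],3]])

```text
time_s: 34.35
tcp_pos: [569.1, 112.9, 152.9]
eef_rot: [0.98, 0.199, 0.002, 0.001]
force: [1.0, 0.6, -0.1]
width: 30.3
grip_force: 0.0
```

Emit:
move_arm(targets=[[[0,0,0],[0,0,0],3],[[0,0,0],[0,0,0],3],[[0,0,0],[0,0,0],3],[[0,0,0],[0,0,0],3],[[0,0,0],[0,0,0],3]])

```text
time_s: 34.85
tcp_pos: [568.0, 112.7, 148.5]
eef_rot: [0.98, 0.199, -0.0, 0.001]
force: [-0.1, 0.5, -0.6]
width: 29.9
grip_force: 0.0
```

Run:
```python
from h import *
d=bot.get_image("wrist"); s,q=st(); save(d,"w18.png"); dz=53-s["tcp_pos"][2]
ax=q.inv().apply(np.array([600,125,0])-s["tcp_pos"])[:2]; print(ax)
prof(d,s,q,np.round([ax[0]-45,ax[0]-40,ax[0]+12,ax[0]+16,ax[0]+20],1),dz)
# tips / closed end along prong centrelines
g=cv2.cvtColor(np.ascontiguousarray(d["img"]),cv2.COLOR_RGB2HSV)
for y in (-15,15):
    xs=np.arange(ax[0]-70,ax[0]+40,1); L=[]
    for x in xs:
        u,v=w2px(d,s["tcp_pos"]+q.apply([x,ax[1]+y,-dz])); 
        if 0<=round(v)<420: L.append((round(x-ax[0],1),int(g[round(v),round(u)][2]>170 and g[round(v),round(u)][1]<60)))
    print([L[i+1] for i in range(len(L)-1) if L[i][1]!=L[i+1][1]])
for r in bot.search_frame("wrist","keeper"): l,t,w,h=r["extent"]; print(np.round(r["extent"]),round(r["p"],2),px2w(d,l+w/2,t+h/2,53))
```

```text
t 34.9 tcp [568.2 112.7 148.7] yaw 0.4 z [-0.    -0.001 -1.   ] w 29.7 g 0.0 F [-0.   0.7 -0.1]
[34.16930929  0.95224011]
-10.8 [(-19.5, 1), (-8.25, 0), (10.75, 1)]
-5.8 [(-21.5, 1), (-8.25, 0), (10.5, 1)]
46.2 [(-27.25, 0), (-22.75, 1), (-5.75, 0), (7.75, 1), (24.5, 0)]
50.2 [(-25.0, 0), (-22.75, 1), (-5.75, 0), (7.75, 1), (24.5, 0), (27.75, 1)]
54.2 [(-6.0, 0), (7.75, 1)]
[(np.float64(-49.0), 1)]
[(np.float64(-56.0), 1)]
[250. 128.  58. 102.] 0.6 [588.40985037 120.0363242   53.        ]
```

```bash
python3 -c "
from h import *
print(bot.hand_in())"
```

```text
the job is handed in; nothing more can be done
None
```

The job is handed in at about 35 s of the 72 s allowed, but the verdict wasn't reported back. The last measurements put the keeper home within about 1 mm on the roll, with the hub and roll in place and the gripper clear.

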